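# Strip the strap links off the betel box and clear its lid seam

### The arm

A 6-joint arm with a two-finger parallel gripper is mounted at the origin on the work surface. World frame = base frame: x ahead of the robot, y to its left, z up, the work surface at z = 0. Lengths are in m, angles in rad, forces in N, time in s.
With the tool pointing down it reaches from about 0.25 to 0.725 m from the base axis. Payload 4 kg.
Tool frame: the origin (TCP) lies midway between the tips of the shut fingers; the grasp point (between the pads) lies 19 mm behind it; x points along the fingers, y is the direction in which the jaws open and shut, and the axes are right-handed (so a half turn about x gives the same grasp; the last joint's range is limited). The gripper opens to 85 mm and grips with 20 to 120 N. Pads are 22 mm wide; open, the fingers measure 114 mm over their backs; the gripper's body (76 mm by 85 mm) begins 54 mm behind the grasp point. The pads swing forward as they close: fully open they stand 13 mm farther back than shut.
Start: joints at [-1.328, 0.241, 0.005, 1.335, 0, 1.571], TCP at [0.12, -0.485, 0.231] pointing down, gripper open.
Joint ranges: [-2.72, 2.72], [-1.05, 1.87], [-1.09, 1.28], [-1.99, 2.15], [-1.42, 1.44], [-3.14, 3.14]. Speed limits (rad/s): [2.79, 2.79, 3.14, 3.14, 3.14, 3.14].

### API

Orientations are given as a unit quaternion [x, y, z, w].
In Python, from workcell import * gives the robot as it stands.
- The arm moves only by the tool play_rows, never from a script. Its argument "plan" is a list of rows, each a list of 7 numbers: the shift along the tool's x, y, z in mm, then the turn, a rotation vector about the tool's x, y, z in rad, then the closure, from -1 (fully open) to 1 (shut). In form: [[x, y, z, rx, ry, rz, grip], ...]. A call has 1 to 20 rows; each row shifts and turns the commanded pose from where the row before left it, along the tool's axes as they then stand; what a row does not reach is not made up. A row lasts 1/12 s, in which the tool goes at most 41.7 mm and 7.16 degrees, less where a joint would pass 70% of its speed; a pose out of reach is approached as far as the arm can. A call with a gripper value outside its range is refused whole. The fingers move at their own pace and stop on an object; the grip force is fixed at half the most. Time passes only in rows, so rows that do not move let the fingers close. It gives the time, the measured TCP pose, the force and the opening at its end, in the units of the state.
- get_obs(): the state, without advancing time (a new reading comes with each control period).
- camera(name): name is "scene" or "side" or "wrist"; returns a dict with "frame" (420x560x3 uint8, red, green, blue), "depth" (420x560 float32, m along the optical axis (not along the pixel's ray), 0 where there is no reading), "fx", "fy", "cx", "cy" (pixels), "distortion" ([k1, k2, p1, p2, k3] as OpenCV has them; the pictures are not rectified), "camera_from_world" (4x4, takes a point from world to camera coordinates). Camera axes: x right, y up, looking along -z (the intrinsics and any distortion apply to the point x, -y, -z); pixel columns grow to the right and rows downward; lengths in m; the calibration is good to about 2 mm. A picture is of the moment at which its call begins.
- job_done(): hands the job in, once; it reports no verdict.
Trained networks look in a picture, given as the dict that the camera call returned (one of the last four; its "shot" number tells which), for a name from the list of things; names that differ only in an ending like _2 or _b are one class to them, and where a whole thing is asked for, a point or a joint stands for the part that bears it (a point fixed in the world has none). Each returns a list of dicts, best first, with "confidence" (0 to 1); they miss things now and then, are a little off and sometimes report something else, mostly with a low value. They report only what shows in the picture. A call takes as long as a camera call. They do not tell look-alikes from the thing itself.
- search_frame(thing, picture): "centre" ([x, y, z] in m, in world coordinates, good to about 4 mm: the middle of the surface that is visible of it).
- pinpoint(thing, picture): "centre" ([x, y, z] in m, in world coordinates, good to about 4 mm: a listed point, or the origin of a listed thing).
The state is a dict: "clock": time; "joint_pos": joint angles; "joint_vel": joint speeds; "tau": joint torques, N m; "eef_pos": TCP position; "tool_rot": TCP orientation; "ft_force": force on the tool from outside, world axes, zero at the start; "ft_torque": the same for the moment, N m; "grip_width": finger opening in m.
Only numpy, scipy, OpenCV 4.12 (cv2) and the standard library are available. Lean on these libraries where they do the work, as an engineer would, in place of code of your own. Each camera call takes 0.05 s, during which the arm holds its last target. There are 200 camera calls.

### The job

Use the forked tool, not the fingers, to push the spring bars aside and free every blue strap link still in the betel box's lugs, and put those links in the steel tray. Then run the point of the stylus slowly (about 2 cm a second) down in the lid seam from the brass rivet round the corner to the red rivet. At the end both tools hang upright in the organiser's upper tier again, and nothing else on the cupboard has been disturbed.

Things in the scene. Friction and masses are not known exactly. Their poses are not given: they have to be found in the camera images.
- box: Closed steel betel box, 160 (x) x 270 (y) x 46 mm, fixed; origin at the centre of its underside, flat top at z = 46 mm. Three brass strap lugs (pockets 22 x 18 mm inside, 30 x 28 outside, 21 mm high) stand on the top at own x = -45 mm and y = -58, 26 and 110 mm (lugs 1, 2, 3). The lid seam, a dark L-shaped groove 9 mm wide and 5 mm deep, lies beyond them in the top.
- organiser: White two-tier plastic organiser, 180 (x) x 90 (y) x 100 mm, fixed; origin at the centre of its underside. Its upper tier (top at z = 100 mm) has two square openings 31 mm wide at own x = -45 and +45 mm, y = 0, where the two tools hang upright by their flanges, one in each (either way round).
- fork_grip (a point): Forked spring-bar tool: centre of its orange square handle (18 x 18 mm, 48 mm high). Own z runs up the tool. Right below the handle is a black flange 48 x 48 x 4 mm, its underside 28 mm below this point, resting on the organiser's upper tier; an 8 x 6 mm shaft goes down to the fork. 80 g.
- fork_tip (a point): Bottom of the fork, midway between its two tines, 98 mm below fork_grip. The tines are spread along own x (slot 10 mm wide, 16 mm deep, 20 mm over all) and 4 mm thick along own y. Own z up the tool.
- stylus_grip (a point): Stylus with yellow handle: centre of its handle; handle and flange as on the fork. Own z up the tool. 70 g.
- stylus_tip (a point): Flat brass point of the stylus, 4 mm across, 98 mm below stylus_grip; the last 20 mm are 4 mm across, the shaft above 8 mm.
- tray: Shallow steel tray, loose, 160 (x) x 110 (y) x 22 mm outside, walls and floor 4 mm; origin at the centre of its underside, z up.
- link1_center (a point): Centre of the blue strap-end link in lug 1 (None: absent): block 20 (x) x 16 (y) x 42 (z) mm, 60 g. Locked, its centre is 67 mm above the table and it shows 21 mm above the lug. Once bar 1 is drawn back 5 mm or more, a sprung foot (2 N) comes 15 mm out of its underside and raises it; it then stands loose on it, 36 mm showing, to be lifted straight out. The foot stays out, also in the tray.
- bar1: Spring bar locking link 1: 5 mm rod along the box's y with an orange collar 20 mm across, 6 mm thick. Origin: on the rod's axis in the collar face nearest lug 1, 11 mm above the box's top. 14 mm of bare rod lies between that face and the lug, for the fork astride it to push the collar towards the box's -y: 3 N rising to 7 N at the 8 mm stop, plus 2 N friction. It springs back.
- link2_center (a point): Centre of the blue strap-end link in lug 2 (None: absent): block 20 (x) x 16 (y) x 42 (z) mm, 60 g. Locked, its centre is 67 mm above the table and it shows 21 mm above the lug. Once bar 2 is drawn back 5 mm or more, a sprung foot (2 N) comes 15 mm out of its underside and raises it; it then stands loose on it, 36 mm showing, to be lifted straight out. The foot stays out, also in the tray.
- bar2: Spring bar locking link 2: 5 mm rod along the box's y with an orange collar 20 mm across, 6 mm thick. Origin: on the rod's axis in the collar face nearest lug 2, 11 mm above the box's top. 14 mm of bare rod lies between that face and the lug, for the fork astride it to push the collar towards the box's -y: 3 N rising to 7 N at the 8 mm stop, plus 2 N friction. It springs back.
- link3_center (a point): Centre of the blue strap-end link in lug 3 (None: absent): block 20 (x) x 16 (y) x 42 (z) mm, 60 g. Locked, its centre is 67 mm above the table and it shows 21 mm above the lug. Once bar 3 is drawn back 5 mm or more, a sprung foot (2 N) comes 15 mm out of its underside and raises it; it then stands loose on it, 36 mm showing, to be lifted straight out. The foot stays out, also in the tray.
- bar3: Spring bar locking link 3: 5 mm rod along the box's y with an orange collar 20 mm across, 6 mm thick. Origin: on the rod's axis in the collar face nearest lug 3, 11 mm above the box's top. 14 mm of bare rod lies between that face and the lug, for the fork astride it to push the collar towards the box's -y: 3 N rising to 7 N at the 8 mm stop, plus 2 N friction. It springs back.
- seam_start (a point): Start of the seam, by the brass rivet (own frame of the box: x 55, y -80 mm); on the groove's centre line, level with the box's top. The groove runs straight from start to corner and from corner to finish.
- seam_corner (a point): Corner of the L-shaped seam (box frame: x 55, y 90 mm); on the groove's centre line, level with the box's top. The groove runs straight from start to corner and from corner to finish.
- seam_end (a point): Finish of the seam, by the red rivet (box frame: x 5, y 90 mm); on the groove's centre line, level with the box's top. The groove runs straight from start to corner and from corner to finish.
- comb: wooden comb, 150 x 40 x 7 mm, lying flat; origin at its underside. Bystander: leave alone.
- flashlight: red plastic flashlight with a small toggle, 150 mm long, 48 mm thick, lying down; origin at its underside. Bystander: leave alone.
- vase: small green glass vase, 120 mm tall, 68 mm across; origin at its underside. Bystander: leave alone.
- tumbler: steel tumbler, 90 mm tall, 70 mm across; origin at its underside. Bystander: leave alone.
- jar: clear jar with blue cap, 70 mm tall, 56 mm across; origin at its underside. Bystander: leave alone.
- soapbox: green plastic soap box, 90 x 60 x 30 mm; origin at its underside. Bystander: leave alone.
Mind the look-alikes: they are no part of the job. Of the things shaped like the tray, the steel one is meant.

How it is judged:
By the outcome, as a careful person would: the job done as asked, in the order asked, and still so for the second after the job is handed in, with the robot touching nothing.
Of link1, link2, link3 only 2 to 3 are there at a start; the rules pass over those that are not, and their reading is None.
At some moment in a run one of tray may be knocked a few centimetres aside while the robot is not near it.
It also fails if it takes over 210 s, if anything falls off the work surface, if the arm or the gripper's body presses on something with over 40 N, if the wrist force passes 120 N, or if a joint passes its speed limit or range.

## Working session

There is one attempt and no reset: what is moved stays moved. The work goes in short steps, Python scripts to look and compute and a tool call to move; the robot and the scene stay as the last step left them, time stands still between calls to the robot, and variables do not carry over. Pictures are saved under pics/ and viewed, about 12 in all and at most 16, crops included, and the job is handed in when it is done.

Besides the shell and the picture viewer there is one more tool, called as name(argument=value, ...) on one line, values as JSON. play_rows: Moves the arm, as the interface text tells. Its arguments: {"type":"object","properties":{"plan":{"type":"array","items":{"type":"array","items":{"type":"number"}}}},"required":["plan"]}

```bash
mkdir -p pics; ls
cat > h.py <<'E'
from workcell import *
import numpy as np, cv2
def snap(n,f=None):
    p=camera(n)
    if f: cv2.imwrite('pics/'+f+'.png',cv2.cvtColor(p['frame'],cv2.COLOR_RGB2BGR))
    return p
def world(p,u,v,r=1):
    """pixel -> world using depth (median around)"""
    d=p['depth'][max(0,v-r):v+r+1,max(0,u-r):u+r+1]; d=d[d>0]
    if not len(d): return None
    d=np.median(d)
    K=np.array([[p['fx'],0,p['cx']],[0,p['fy'],p['cy']],[0,0,1]])
    q=cv2.undistortPoints(np.array([[[u,v]]],float),K,np.array(p['distortion'],float))[0,0]
    c=np.array([q[0]*d,-q[1]*d,-d,1])
    return (np.linalg.inv(np.array(p['camera_from_world']))@c)[:3]
def cloud(p):
    H,W=p['depth'].shape
    K=np.array([[p['fx'],0,p['cx']],[0,p['fy'],p['cy']],[0,0,1]])
    uv=np.stack(np.meshgrid(np.arange(W),np.arange(H)),-1).reshape(-1,1,2).astype(float)
    q=cv2.undistortPoints(uv,K,np.array(p['distortion'],float)).reshape(H,W,2)
    d=p['depth'].astype(float)
    c=np.stack([q[...,0]*d,-q[...,1]*d,-d,np.ones_like(d)],-1)
    X=(c@np.linalg.inv(np.array(p['camera_from_world'])).T)[...,:3]
    X[d<=0]=np.nan
    return X
def px(p,X):
    c=np.array(p['camera_from_world'])@np.append(X,1)
    K=np.array([[p['fx'],0,p['cx']],[0,p['fy'],p['cy']],[0,0,1]])
    return cv2.projectPoints(np.array([[c[0],-c[1],-c[2]]]),np.zeros(3),np.zeros(3),K,np.array(p['distortion'],float))[0].ravel()
E
python3 - <<'E'
from h import *
np.set_printoptions(precision=4,suppress=True)
o=get_obs();print(o)
for n in ('scene','side'):
    p=snap(n,n+'0')
    print(n,np.linalg.inv(np.array(p['camera_from_world']))[:3,3],p['fx'])
    for t in ['box','organiser','fork_grip','stylus_grip','tray','link1_center','link2_center','link3_center','bar1','bar2','bar3','seam_start','seam_corner','seam_end','fork_tip','stylus_tip']:
        print(t,[(np.array(r['centre']).round(4).tolist(),round(r['confidence'],2)) for r in pinpoint(t,p)][:3])
E
```

```text
pics
{'clock': 0.0, 'joint_pos': array([-1.328 ,  0.2414,  0.0037,  1.3352,  0.    ,  1.5708]), 'joint_vel': array([ 0.0009, -0.0017, -0.0013, -0.    , -0.0014,  0.0004]), 'tau': array([ -0.001 , -37.232 ,  25.2407,   0.0171,  -0.0001,   0.    ]), 'eef_pos': array([ 0.1201, -0.4847,  0.2304]), 'tool_rot': array([-0.7018, -0.0863,  0.702 , -0.0849]), 'ft_force': array([-0.1611, -1.0041, -0.1856]), 'ft_torque': array([-0.0403, -0.0593, -0.0151]), 'grip_width': 0.08549328229012862}
scene [1.0165 0.0914 0.9569] 425.28516162409096
box [([0.5481, -0.0066, -0.0034], 0.84), ([0.4962, 0.3153, 0.0002], 0.26)]
organiser [([0.4953, 0.3163, 0.0004], 0.57)]
fork_grip [([0.5409, 0.3124, 0.1296], 0.91)]
stylus_grip [([0.4499, 0.3194, 0.1309], 0.66), ([0.7091, 0.2322, 0.0011], 0.61)]
tray [([0.1827, -0.3279, 0.0022], 0.96), ([0.5131, -0.2923, 0.0031], 0.7), ([0.2758, -0.535, -0.0016], 0.62)]
link1_center [([0.5044, -0.0632, 0.0674], 0.65)]
link2_center [([0.502, 0.0177, 0.065], 0.65)]
link3_center []
bar1 [([0.381, 0.0806, 0.0015], 0.56), ([0.5084, -0.0923, 0.0559], 0.55), ([0.4986, -0.0084, 0.0586],
[... 884 characters left out ...]
 ([0.188, -0.3288, 0.0004], 0.62)]
link1_center [([0.5032, -0.0651, 0.0678], 0.48)]
link2_center [([0.5011, 0.0168, 0.0676], 0.57), ([0.7096, 0.232, 0.0014], 0.15)]
link3_center [([0.5995, -0.0848, 0.0474], 0.46)]
bar1 [([0.4971, -0.0099, 0.052], 0.58), ([0.4952, 0.0695, 0.0565], 0.53)]
bar2 [([0.4971, -0.0099, 0.052], 0.58), ([0.4952, 0.0695, 0.0565], 0.53)]
bar3 [([0.4971, -0.0099, 0.052], 0.58), ([0.4952, 0.0695, 0.0565], 0.53)]
seam_start [([0.601, -0.0822, 0.0455], 0.92), ([0.3791, 0.0762, -0.0038], 0.73)]
seam_corner [([0.5991, 0.0848, 0.0415], 0.87), ([0.4491, 0.3219, 0.1257], 0.3)]
seam_end [([0.5452, 0.0834, 0.0407], 0.57)]
fork_tip []
stylus_tip [([0.7061, -0.2299, -0.0009], 0.32)]
```

View pics/scene0.png

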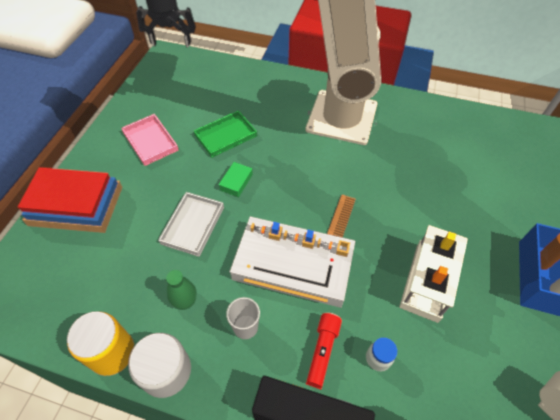

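View pics/side0.png

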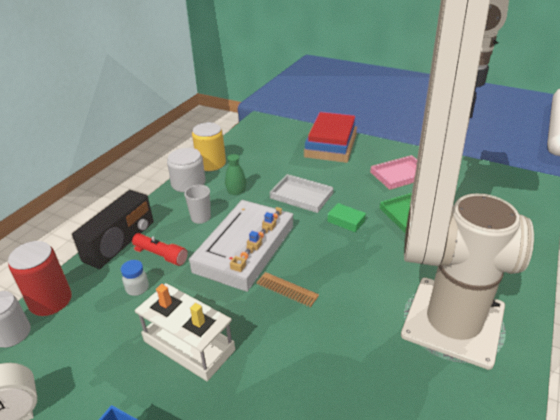

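Scene view: the steel tray is grey, at (192,223). Its look-alikes are the pink tray (148,139) and the green tray (225,134). The fork is orange at (440,275) and the stylus yellow at (448,241). Links 1 and 2 are blue at (276,229) and (309,238), and lug 3 at (343,247) looks empty. I'll go close with the wrist camera next.

```bash
cat >> h.py <<'E'
from scipy.spatial.transform import Rotation as Ro
def R(): return Ro.from_quat(get_obs()['tool_rot'])
def togo(tgt,yaw=None):
    """tool-frame shift (mm) to tgt TCP world with tool x down, and turn about x to bring tool y to yaw (deg)."""
    o=get_obs();r=R()
    M=r.as_matrix(); y=np.degrees(np.arctan2(M[1,1],M[0,1]))
    print('TCP',o['eef_pos'].round(4),'y-axis yaw',y.round(2),'tilt x',M[:,0].round(4),'shift mm',(r.inv().apply(np.array(tgt)-o['eef_pos'])*1000).round(1))
    if yaw is not None:
        d=(yaw-y+90)%180-90
        print('turn about tool x (rad)',-np.radians(d).round(4), 'then shift', (Ro.from_matrix(M).inv().as_matrix()@(np.array(tgt)-o['eef_pos'])*1000).round(1))
E
python3 - <<'E'
from h import *
print(R().as_matrix().round(3))
togo([0.52,-0.01,0.36],0)
p=snap('wrist');M=np.linalg.inv(np.array(p['camera_from_world']));print(M.round(3),p['fx'])
print(R().inv().apply(M[:3,3]-get_obs()['eef_pos']),(R().inv().as_matrix()@M[:3,:3]).round(3))
E
```

```text
[[-0.     0.24  -0.971]
 [ 0.    -0.971 -0.24 ]
 [-1.    -0.     0.   ]]
TCP [ 0.1202 -0.4853  0.2313] y-axis yaw -76.09 tilt x [-0.  0. -1.] shift mm [-128.7 -365.3 -502.3]
turn about tool x (rad) -1.328 then shift [-128.7 -365.3 -502.3]
[[ 0.24   0.935  0.26   0.186]
 [-0.971  0.231  0.064 -0.469]
 [-0.    -0.268  0.964  0.374]
 [ 0.     0.     0.     1.   ]] 359.28003971724024
[-1.43094764e-01  6.60562976e-05 -6.80907747e-02] [[ 0.     0.268 -0.964]
 [ 1.     0.     0.001]
 [ 0.    -0.964 -0.268]]
```

play_rows(plan=[[-6,0,0,-0.12,0,0,-1],[-6,0,0,-0.12,0,0,-1],[-6,0,0,-0.12,0,0,-1],[-6,0,0,-0.12,0,0,-1],[-6,0,0,-0.12,0,0,-1],[-6,0,0,-0.12,0,0,-1],[-6,0,0,-0.12,0,0,-1],[-6,0,0,-0.12,0,0,-1],[-6,0,0,-0.12,0,0,-1],[-6,0,0,-0.12,0,0,-1],[-6,0,0,-0.12,0,0,-1],[-6,0,0,-0.12,0,0,-1],[-6,0,0,-0.12,0,0,-1],[-6,0,0,-0.12,0,0,-1],[-6,0,0,-0.12,0,0,-1],[-6,0,0,-0.12,0,0,-1],[-6,0,0,-0.12,0,0,-1],[-6,0,0,-0.12,0,0,-1],[-6,0,0,-0.12,0,0,-1],[-6,0,0,-0.12,0,0,-1]])

```text
clock: 3.42
eef_pos: [0.1202, -0.4853, 0.3516]
tool_rot: [0.172, 0.686, -0.172, 0.686]
ft_force: [0.2, 0.7, -0.2]
grip_width: 0.0853
```

```bash
python3 -c "
from h import *
togo([0.46,0,0.36],90)"
```

```text
TCP [ 0.1202 -0.4853  0.3516] y-axis yaw 61.76 tilt x [-0.  0. -1.] shift mm [ -8.4 588.3  69.8]
turn about tool x (rad) -0.4928 then shift [ -8.4 588.3  69.8]
```

play_rows(plan=[[0,39,4.7,0,0,0,-1],[0,39,4.7,0,0,0,-1],[0,39,4.7,0,0,0,-1],[0,39,4.7,0,0,0,-1],[0,39,4.7,0,0,0,-1],[0,39,4.7,0,0,0,-1],[0,39,4.7,0,0,0,-1],[0,39,4.7,0,0,0,-1],[0,39,4.7,0,0,0,-1],[0,39,4.7,0,0,0,-1],[0,39,4.7,0,0,0,-1],[0,39,4.7,0,0,0,-1],[0,39,4.7,0,0,0,-1],[0,39,4.7,0,0,0,-1],[0,39,4.7,0,0,0,-1],[0,0,0,-0.0986,0,0,-1],[0,0,0,-0.0986,0,0,-1],[0,0,0,-0.0986,0,0,-1],[0,0,0,-0.0986,0,0,-1],[0,0,0,-0.0986,0,0,-1]])

```text
clock: 5.08
eef_pos: [0.462, -0.0051, 0.3512]
tool_rot: [0.0, 0.707, -0.0, 0.707]
ft_force: [-0.1, 0.2, 0.1]
grip_width: 0.0852
```

Run:
```python
from h import *
np.set_printoptions(precision=4,suppress=True)
togo([0.46,0,0.36],90)
p=snap('wrist','w1')
for t in ['box','link1_center','bar1','seam_start','seam_corner','seam_end']:
    print(t,[(np.array(r['centre']).round(4).tolist(),round(r['confidence'],2)) for r in pinpoint(t,p)][:3])
X=cloud(p)
# box top plane pixels
m=(abs(X[...,2]-0.046)<0.006)&(X[...,0]>.42)&(X[...,0]<.68)&(abs(X[...,1])<.2)
print(m.sum(),np.median(X[m][:,2]))
r=cv2.minAreaRect((X[m][:,:2]*1000).astype(np.float32));print(r)
```

```text
TCP [ 0.462  -0.0051  0.3512] y-axis yaw 89.98 tilt x [-0.0002 -0.     -1.    ] shift mm [-8.8  5.1 -2. ]
turn about tool x (rad) -0.0003 then shift [-8.8  5.1 -2. ]
box [([0.5438, -0.0047, 0.0026], 0.64)]
link1_center [([0.5022, -0.0647, 0.0682], 0.84)]
bar1 [([0.4995, -0.0148, 0.0584], 0.54), ([0.5075, -0.0916, 0.0567], 0.49), ([0.4992, 0.0751, 0.0581], 0.46)]
seam_start [([0.6015, -0.0824, 0.0455], 0.76), ([0.3816, 0.074, -0.0006], 0.15)]
seam_corner [([0.5951, 0.0809, 0.0462], 0.68)]
seam_end [([0.5513, 0.0849, 0.0479], 0.73), ([0.496, 0.3146, 0.0004], 0.66)]
21570 0.04630226029444717
((574.0880737304688, -5.90380859375), (219.22817993164062, 270.47271728515625), 1.7367221117019653)
```

View pics/w1.png

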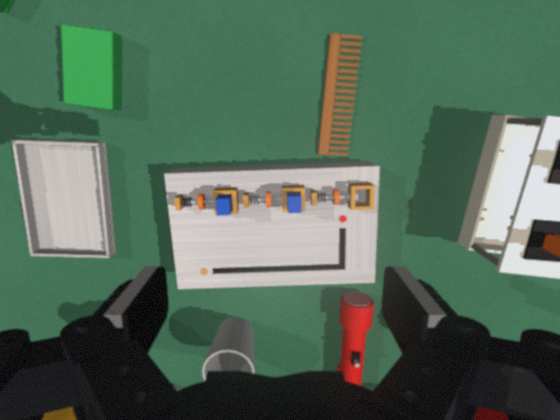

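Wrist view: lug 3 (363,196) is empty. Links 1 and 2 are at (223,205) and (293,202), the steel tray at (68,198), and the seam runs (204,271) → (343,268) → (343,218). Now I'll fit the box, tool and tray poses precisely.

```bash
cat > fit.py <<'E'
from h import *
from scipy.optimize import least_squares
np.set_printoptions(precision=4,suppress=True)
def plane(p,z):
    """world xy of each pixel's ray at height z"""
    H,W=p['depth'].shape
    K=np.array([[p['fx'],0,p['cx']],[0,p['fy'],p['cy']],[0,0,1]])
    uv=np.stack(np.meshgrid(np.arange(W),np.arange(H)),-1).reshape(-1,1,2).astype(float)
    q=cv2.undistortPoints(uv,K,np.array(p['distortion'],float)).reshape(H,W,2)
    M=np.linalg.inv(np.array(p['camera_from_world']))
    d=np.stack([q[...,0],-q[...,1],-np.ones((H,W))],-1)@M[:3,:3].T
    s=(z-M[2,3])/d[...,2]
    return (M[:3,3]+d*s[...,None])[...,:2]
def boxfit(p):
    P=plane(p,0.046); g=p['frame'].astype(int); 
    roi=(P[...,0]>.44)&(P[...,0]<.66)&(abs(P[...,1])<.18)
    dark=(g.sum(-1)<150)&roi
    n,l,s,c=cv2.connectedComponentsWithStats(dark.astype(np.uint8))
    best=None
    def model(th,pts):
        c,s_=np.cos(th[2]),np.sin(th[2]); q=(pts-th[:2])@np.array([[c,-s_],[s_,c]])
        d1=np.where((q[:,1]>-80)&(q[:,1]<90),abs(q[:,0]-55),np.hypot(q[:,0]-55,q[:,1]-np.clip(q[:,1],-80,90)))
        d2=np.hypot(q[:,0]-np.clip(q[:,0],5,55),q[:,1]-90)
        return np.minimum(d1,d2)
    for k in range(1,n):
        if s[k,4]<150: continue
        pts=P[l==k]*1000
        r=least_squares(model,[545,-5,.03],args=(pts,),loss='soft_l1')
        print('groove',s[k],'xy',r.x[:2],'yaw',np.degrees(r.x[2]),'rms',np.sqrt(np.mean(model(r.x,pts)**2)))
    # white top outline
    X=cloud(p);
    white=(g.min(-1)>120)&(abs(X[...,2]-.046)<.006)&roi
    print('top rect',cv2.minAreaRect((P[white]*1000).astype(np.float32)))
E
python3 - <<'E'
from fit import *
for n in ('wrist','scene'):
    p=snap(n); print(n); boxfit(p)
    X=cloud(p);g=p['frame'].astype(int);r,gg,b=g[...,0],g[...,1],g[...,2]
    ms={'blue':((b>r+60)&(b>gg+40)&(X[...,2]>.08)&(X[...,2]<.095)),
        'orangetop':((r>180)&(b<90)&(gg<160)&(X[...,2]>.14)),'yellowtop':((r>180)&(b<110)&(gg>150)&(X[...,2]>.14)),
        'black flange':((g.sum(-1)<120)&(abs(X[...,2]-.104)<.006)&(X[...,0]>.3)&(X[...,0]<.7)&(X[...,1]>.2)&(X[...,1]<.42)),
        'orgtop':((g.min(-1)>130)&(abs(X[...,2]-.1)<.006)&(X[...,0]>.3)&(X[...,0]<.7)&(X[...,1]>.2)&(X[...,1]<.42)),
        'collar':((r>180)&(b<90)&(gg<120)&(X[...,2]>.05)&(X[...,2]<.075)&(X[...,0]<.53)&(X[...,0]>.45))}
    ms['tray']=(abs(X[...,2]-.022)<.005)&(np.abs(X[...,0]-.512)<.13)&(np.abs(X[...,1]+.293)<.1)&(g.min(-1)>90)
    for k,m in ms.items():
        n_,l,s,c=cv2.connectedComponentsWithStats(m.astype(np.uint8))
        for i in range(1,n_):
            if s[i,4]>=12: q=X[l==i]; print(k,s[i,4],np.median(q,0),q.min(0)[:2],q.max(0)[:2])
        if k in('black flange','orgtop','tray') and m.sum()>50: print(k,cv2.minAreaRect((X[m][:,:2]*1000).astype(np.float32)))
E
```

```text
wrist
groove [148 266  20  43 689] xy [546.1797  -7.4054] yaw -481.20861050849993 rms 76.5991705782806
groove [382 267  29  41 839] xy [684.2494 118.363 ] yaw 32509.545707316258 rms 9.365520602114755
top rect ((544.8624877929688, -6.6358795166015625), (160.88600158691406, 269.8560485839844), 2.023730993270874)
blue 211 [0.499 0.017 0.089] [0.4893 0.0099] [0.509  0.0253]
blue 245 [ 0.5011 -0.0655  0.0889] [ 0.4918 -0.0739] [ 0.5124 -0.0578]
black flange 84 [0.4491 0.2986 0.1042] [0.434  0.2947] [0.4615 0.3023]
black flange 274 [0.537  0.2934 0.1043] [0.5234 0.2845] [0.5587 0.3096]
black flange ((500.0382995605469, 292.8979797363281), (128.56027221679688, 33.1317024230957), 8.573484420776367)
orgtop 4348 [0.4997 0.2863 0.1004] [0.4007 0.2602] [0.5872 0.3317]
orgtop 26 [0.4231 0.2785 0.0957] [0.4121 0.2773] [0.4355 0.2799]
orgtop 16 [0.5346 0.2654 0.0955] [0.5279 0.2646] [0.5417 0.267 ]
orgtop ((493.61663818359375, 304.3471374511719), (72.17241668701172, 181.72288513183594), 84.52056121826172)
collar 13 [0.4905 0.0698 0.0639] [0.4888 0.068 ] [0.4939 0.0734]
collar 20 [ 0.4969 -0.0961  0
[... 1294 characters left out ...]
6] [ 0.5284 -0.6484]
collar 12 [ 0.493  -0.6459  0.0735] [ 0.4875 -0.6598] [ 0.5013 -0.6407]
collar 74 [ 0.4975 -0.6051  0.0741] [ 0.4794 -0.6243] [ 0.5176 -0.5767]
collar 46 [ 0.5169 -0.6393  0.0739] [ 0.4996 -0.6558] [ 0.53   -0.6228]
collar 15 [ 0.4923 -0.5762  0.0741] [ 0.4847 -0.5855] [ 0.499 -0.566]
collar 15 [ 0.4875 -0.5474  0.0743] [ 0.4796 -0.5537] [ 0.4975 -0.5407]
collar 37 [ 0.5152 -0.5473  0.0739] [ 0.4975 -0.5625] [ 0.5294 -0.5368]
collar 24 [ 0.5231 -0.5699  0.0739] [ 0.5131 -0.5885] [ 0.5299 -0.5607]
tray 380 [ 0.5181 -0.2903  0.0211] [ 0.4317 -0.3507] [ 0.5947 -0.2343]
tray ((512.917236328125, -291.7725830078125), (112.20055389404297, 161.84994506835938), 87.66551971435547)
```

play_rows(plan=[[5,31.4,7.7,0,0,0,-1],[5,31.4,7.7,0,0,0,-1],[5,31.4,7.7,0,0,0,-1],[5,31.4,7.7,0,0,0,-1],[5,31.4,7.7,0,0,0,-1],[10,31.4,7.7,0,0,0,-1],[10,31.4,7.7,0,0,0,-1],[10,31.4,7.7,0,0,0,-1],[10,31.4,7.7,0,0,0,-1],[10,31.4,7.7,0,0,0,-1],[0,0,0,0.0575,0,0,-1],[0,0,0,0.0575,0,0,-1],[0,0,0,0,0,0,-1]])

```text
clock: 6.62
eef_pos: [0.5406, 0.309, 0.2751]
tool_rot: [0.042, 0.706, -0.043, 0.705]
ft_force: [0.3, 0.4, 0.3]
grip_width: 0.0853
```

Run:
```python
from fit import *
p=snap('wrist','w2')
X=cloud(p);g=p['frame'].astype(int);r,gg,b=g[...,0],g[...,1],g[...,2]
roi=(X[...,0]>.38)&(X[...,0]<.62)&(X[...,1]>.22)&(X[...,1]<.42)
for k,m in {'or':roi&(r>150)&(b<90)&(gg<150)&(X[...,2]>.145),'ye':roi&(r>150)&(b<110)&(gg>150)&(X[...,2]>.145),'fl':roi&(abs(X[...,2]-.104)<.003)&(g.sum(-1)<150),'org':roi&(abs(X[...,2]-.1)<.003)}.items():
    n,l,s,c=cv2.connectedComponentsWithStats(m.astype(np.uint8))
    for i in range(1,n):
        if s[i,4]>60: q=X[l==i]; print(k,s[i,4],np.median(q,0),cv2.minAreaRect((q[:,:2]*1000).astype(np.float32)))
for t in ['fork_grip','stylus_grip','fork_tip']: print(t,pinpoint(t,p)[:1])
togo([.5393,.3093,.108],83.5)
```

```text
or 517 [0.5387 0.3108 0.1522] ((538.95556640625, 310.6123962402344), (17.595813751220703, 17.49068832397461), 83.40217590332031)
ye 637 [0.45   0.3213 0.1525] ((449.9253845214844, 321.02667236328125), (16.663721084594727, 17.23336410522461), 83.64756774902344)
fl 936 [0.4436 0.3056 0.1046] ((448.98687744140625, 312.9471740722656), (29.363554000854492, 44.65425491333008), 83.10923767089844)
org 15765 [0.487  0.3171 0.1005] ((494.5205383300781, 315.8974304199219), (90.24309539794922, 180.72471618652344), 83.35891723632812)
fork_grip [{'centre': [0.5354, 0.3119, 0.1262], 'confidence': 0.86}]
stylus_grip [{'centre': [0.446, 0.3216, 0.1291], 'confidence': 0.69}]
fork_tip []
TCP [0.5409 0.3078 0.2767] y-axis yaw 83.09 tilt x [ 0.0005  0.0003 -1.    ] shift mm [168.7   1.2  -1.8]
turn about tool x (rad) -0.0071 then shift [168.7   1.2  -1.8]
```

View pics/w2.png

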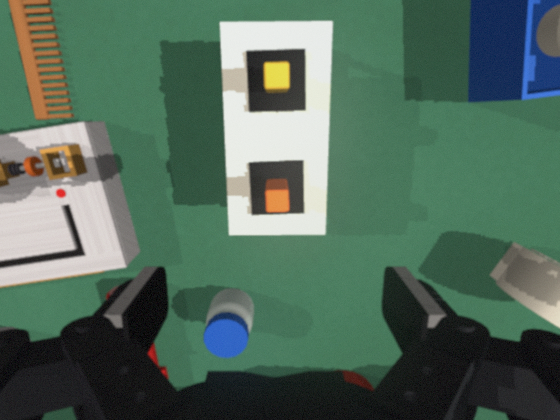

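play_rows(plan=[[20,1,-1,-0.007,0,0,-1],[20,1,-0.8,0,0,0,-1],[20,0.9,0,0,0,0,-1],[20,0,0,0,0,0,-1],[20,0,0,0,0,0,-1],[20,0,0,0,0,0,-1],[20,0,0,0,0,0,-1],[15,0,0,0,0,0,-1],[8,0,0,0,0,0,-1],[5,0,0,0,0,0,-1],[0,0,0,0,0,0,-1],[0,0,0,0,0,0,1],[0,0,0,0,0,0,1],[0,0,0,0,0,0,1],[0,0,0,0,0,0,1],[0,0,0,0,0,0,1],[0,0,0,0,0,0,1],[0,0,0,0,0,0,1],[0,0,0,0,0,0,1],[0,0,0,0,0,0,1]])

```text
clock: 8.48
eef_pos: [0.5397, 0.3116, 0.1089]
tool_rot: [0.04, 0.706, -0.04, 0.706]
ft_force: [-0.3, -0.3, 4.0]
grip_width: 0.0174
```

play_rows(plan=[[-6,0,0,0,0,0,1],[-12,0,0,0,0,0,1],[-16,0,0,0,0,0,1],[-16,0,0,0,0,0,1],[-16,0,0,0,0,0,1],[-16,0,0,0,0,0,1],[-16,0,0,0,0,0,1],[-16,0,0,0,0,0,1],[-10,0,0,0,0,0,1],[-6,0,0,0,0,0,1],[0,0,0,0,0,0,1],[0,0,0,0,0,0,1]])

```text
clock: 9.48
eef_pos: [0.5392, 0.3112, 0.2377]
tool_rot: [0.04, 0.706, -0.04, 0.706]
ft_force: [0.2, -0.4, -1.5]
grip_width: 0.0174
```

Run:
```python
from fit import *
o=get_obs();print(o['eef_pos'],o['grip_width'])
ims=[]
for n in('side','scene'):
    p=snap(n); u,v=px(p,o['eef_pos']+[0,0,-.03]).astype(int); print(n,u,v)
    ims.append(cv2.resize(p['frame'][v-45:v+45,u-45:u+45],(400,400),interpolation=cv2.INTER_CUBIC))
    print(pinpoint('fork_tip',p)[:2],pinpoint('fork_grip',p)[:1])
p=snap('wrist');print(pinpoint('fork_tip',p)[:2])
cv2.imwrite('pics/f1.png',cv2.cvtColor(np.hstack(ims),cv2.COLOR_RGB2BGR))
```

```text
[0.5392 0.3112 0.2377] 0.017364596880757092
side 155 267
[{'centre': [0.5398, 0.3114, 0.1608], 'confidence': 0.65}] [{'centre': [0.5384, 0.3141, 0.2535], 'confidence': 0.63}]
scene 453 257
[{'centre': [0.5409, 0.3131, 0.159], 'confidence': 0.69}, {'centre': [0.4977, 0.3189, -0.0003], 'confidence': 0.31}] [{'centre': [0.5395, 0.3082, 0.254], 'confidence': 0.95}]
[{'centre': [0.5364, 0.3112, 0.1579], 'confidence': 0.76}]
```

View pics/f1.png

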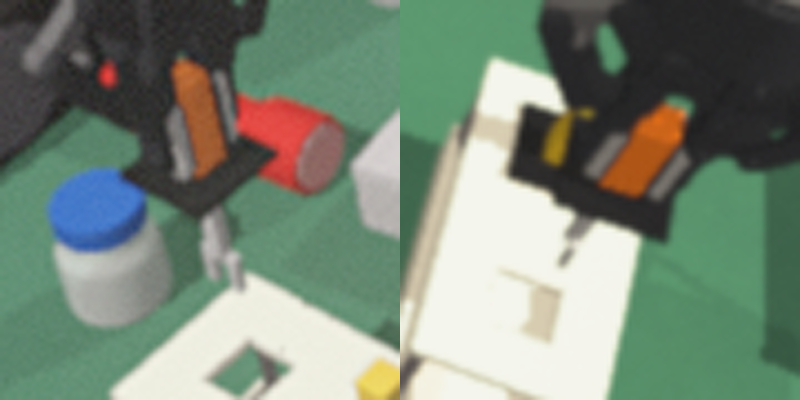

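Fork held, tines spread along x as needed. I'll turn to the box's yaw and go over bar 2.

play_rows(plan=[[0,0,0,-0.075,0,0,1],[0,0,0,-0.075,0,0,1],[0,-15,-3,0,0,0,1],[0,-31,-5,0,0,0,1],[0,-31,-5,0,0,0,1],[0,-31,-5,0,0,0,1],[0,-31,-5,0,0,0,1],[0,-31,-5,0,0,0,1],[0,-31,-5,0,0,0,1],[0,-31,-5,0,0,0,1],[0,-31,-5,0,0,0,1],[0,-31,-5,0,0,0,1],[0,-19,-2,0,0,0,1],[15,0,0,0,0,0,1],[20,0,0,0,0,0,1],[20,0,0,0,0,0,1],[20,0,0,0,0,0,1],[8,0,0,0,0,0,1],[0,0,0,0,0,0,1],[0,0,0,0,0,0,1]])

```text
clock: 11.55
eef_pos: [0.5007, -0.0032, 0.1555]
tool_rot: [-0.013, 0.707, 0.013, 0.707]
ft_force: [2.2, 0.0, -1.0]
grip_width: 0.017
```

Run:
```python
from fit import *
o=get_obs();print(o['eef_pos'],o['grip_width'],o['ft_force'])
togo([.4998,-.0032,.129],92)
ims=[]
for n in('side','scene','wrist'):
    p=snap(n); u,v=px(p,o['eef_pos']+[0,0,-.07]).astype(int); print(n,u,v)
    s=40 if n!='wrist' else 60
    ims.append(cv2.resize(p['frame'][v-s:v+s,u-s:u+s],(266,266),interpolation=cv2.INTER_CUBIC))
    print([(r['centre'],r['confidence']) for r in pinpoint('fork_tip',p)[:2]],[(r['centre'],r['confidence']) for r in pinpoint('bar2',p)[:3]])
cv2.imwrite('pics/f2.png',cv2.cvtColor(np.hstack(ims),cv2.COLOR_RGB2BGR))
```

```text
[ 0.5007 -0.0032  0.1555] 0.016965759218267387 [ 2.2007  0.0491 -0.9901]
TCP [ 0.5007 -0.0032  0.1555] y-axis yaw 92.08 tilt x [-0.0003  0.     -1.    ] shift mm [26.5  0.1 -0.9]
turn about tool x (rad) 0.0014 then shift [26.5  0.1 -0.9]
side 256 228
[([0.4978, -0.0036, 0.0778], 0.59)] [([0.4983, -0.0099, 0.0533], 0.46), ([0.4951, 0.0735, 0.0555], 0.38), ([0.7058, -0.2303, -0.0023], 0.38)]
scene 301 232
[([0.506, -0.0014, 0.0771], 0.7), ([0.5103, -0.2928, -0.0001], 0.4)] [([0.5037, -0.0886, 0.0541], 0.62), ([0.4979, -0.0089, 0.057], 0.55)]
wrist 274 221
[([0.5013, -0.004, 0.0765], 0.8)] [([0.4992, -0.014, 0.0584], 0.93), ([0.4971, 0.0731, 0.0599], 0.84), ([0.509, -0.0933, 0.0527], 0.61)]
```

View pics/f2.png

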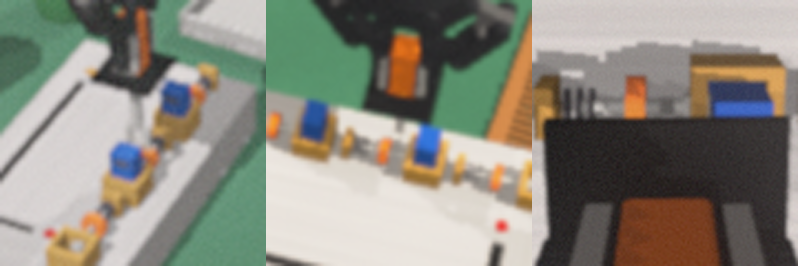

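play_rows(plan=[[4,0,-1.2,0,0,0,1],[4,0,0,0,0,0,1],[3,0,0,0,0,0,1],[3,0,0,0,0,0,1],[3,0,0,0,0,0,1],[3,0,0,0,0,0,1],[3,0,0,0,0,0,1],[2,0,0,0,0,0,1],[1,0,0,0,0,0,1],[0,0,0,0,0,0,1],[0,0,0,0,0,0,1]])

```text
clock: 12.92
eef_pos: [0.4996, -0.0033, 0.1293]
tool_rot: [-0.013, 0.707, 0.013, 0.707]
ft_force: [0.5, -0.2, -1.4]
grip_width: 0.0174
```

play_rows(plan=[[0,-1,0,0,0,0,1],[0,-1,0,0,0,0,1],[0,-1,0,0,0,0,1],[0,-1,0,0,0,0,1],[0,-1,0,0,0,0,1],[0,-1,0,0,0,0,1],[0,-1,0,0,0,0,1],[0,-1,0,0,0,0,1],[0,-1,0,0,0,0,1],[0,-1,0,0,0,0,1],[0,-0.5,0,0,0,0,1],[0,0,0,0,0,0,1],[0,0,0,0,0,0,1],[0,0,0,0,0,0,1]])

```text
clock: 14.08
eef_pos: [0.5, -0.013, 0.1294]
tool_rot: [-0.012, 0.707, 0.014, 0.707]
ft_force: [-0.1, 4.6, 0.8]
grip_width: 0.0175
```

Run:
```python
from fit import *
o=get_obs();print(o['eef_pos'],o['ft_force'],o['ft_torque'])
for n in('side','scene'):
    p=snap(n);X=cloud(p);g=p['frame'].astype(int);r,gg,b=g[...,0],g[...,1],g[...,2]
    for y in(-.0661,.0178):
        m=(b>r+50)&(b>gg+30)&(abs(X[...,1]-y)<.02)&(abs(X[...,0]-.5)<.025)
        print(n,y,m.sum(),np.nanmax(X[m][:,2]) if m.any() else None)
```

```text
[ 0.5    -0.013   0.1294] [-0.0936  4.5721  0.7617] [ 1.4944 -0.0083 -0.0847]
side -0.0661 28 0.08995180666239455
side 0.0178 90 0.10045871655466132
scene -0.0661 63 0.09188140236408371
scene 0.0178 82 0.1269124350998092
```

play_rows(plan=[[0,-1,0,0,0,0,1],[0,-0.5,0,0,0,0,1],[0,0,0,0,0,0,1],[0,0,0,0,0,0,1],[0,0,0,0,0,0,1]])

```text
clock: 14.6
eef_pos: [0.5, -0.0143, 0.1294]
tool_rot: [-0.012, 0.707, 0.014, 0.707]
ft_force: [0.5, 5.8, 0.7]
grip_width: 0.0174
```

Run:
```python
from fit import *
o=get_obs();print(o['eef_pos'],o['ft_force'],o['ft_torque'])
p=snap('side');X=cloud(p);g=p['frame'].astype(int);r,gg,b=g[...,0],g[...,1],g[...,2]
for y in(-.0661,.0178):
    m=(b>r+50)&(b>gg+30)&(abs(X[...,1]-y)<.02)&(abs(X[...,0]-.5)<.025)
    print(y,m.sum(),np.percentile(X[m][:,2],[50,80,90,95,100]))
cv2.imwrite('pics/f3.png',cv2.cvtColor(cv2.resize(p['frame'][185:275,205:305],(700,630),interpolation=cv2.INTER_CUBIC)[:600],cv2.COLOR_RGB2BGR))
```

```text
[ 0.5    -0.0143  0.1294] [0.4538 5.7718 0.6925] [ 1.6298  0.0265 -0.0436]
-0.0661 27 [0.0781 0.0849 0.0865 0.0873 0.0899]
0.0178 90 [0.0966 0.1016 0.1021 0.1025 0.1038]
```

View pics/f3.png

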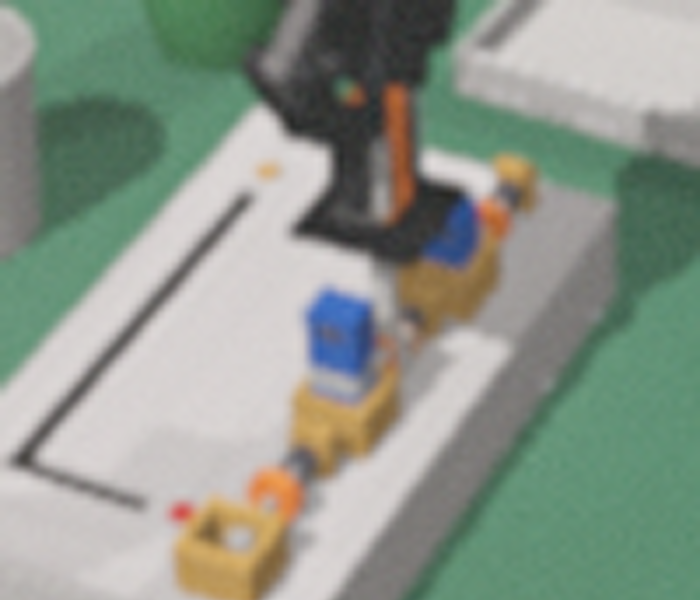

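play_rows(plan=[[0,4,0,0,0,0,1],[0,4,0,0,0,0,1],[0,3,0,0,0,0,1],[0,0,0,0,0,0,1],[-10,0,0,0,0,0,1],[-20,0,0,0,0,0,1],[-20,0,0,0,0,0,1],[-15,0,0,0,0,0,1],[0,-20,0,0,0,0,1],[0,-22,0,0,0,0,1],[0,-22,0,0,0,0,1],[0,-20,0,0,0,0,1],[0,0,0,0,0,0,1],[20,0,0,0,0,0,1],[20,0,0,0,0,0,1],[0,0,0,0,0,0,1],[0,0,0,0,0,0,1]])

```text
clock: 16.07
eef_pos: [0.5016, -0.0881, 0.1539]
tool_rot: [-0.013, 0.708, 0.013, 0.706]
ft_force: [-0.3, 0.5, -0.3]
grip_width: 0.0169
```

Run:
```python
from fit import *
o=get_obs();print(o['eef_pos'],o['ft_force'],o['grip_width'])
togo([.5025,-.0871,.129],92)
for n in('side','scene'):
    p=snap(n)
    print([(np.round(r['centre'],4),r['confidence']) for r in pinpoint('fork_tip',p)[:1]],[(np.round(r['centre'],4),r['confidence']) for r in pinpoint('bar2',p)[:3]])
```

```text
[ 0.5016 -0.0881  0.1539] [-0.348   0.5433 -0.2869] 0.016882929436186623
TCP [ 0.5016 -0.0881  0.1539] y-axis yaw 92.07 tilt x [-0.0028  0.0001 -1.    ] shift mm [24.9  1.   1. ]
turn about tool x (rad) 0.0012 then shift [24.9  1.   1. ]
[(array([ 0.5012, -0.0887,  0.0729]), 0.55)] [(array([0.4941, 0.0733, 0.0513]), 0.5), (array([ 0.4995, -0.0101,  0.0557]), 0.48)]
[(array([ 0.5073, -0.0846,  0.0764]), 0.85)] [(array([0.4998, 0.0724, 0.0582]), 0.57), (array([ 0.5073, -0.0927,  0.0547]), 0.48), (array([ 0.4987, -0.0096,  0.0588]), 0.47)]
```

play_rows(plan=[[4,0.6,0.7,0,0,0,1],[4,0,0,0,0,0,1],[3,0,0,0,0,0,1],[3,0,0,0,0,0,1],[3,0,0,0,0,0,1],[3,0,0,0,0,0,1],[3,0,0,0,0,0,1],[1.5,0,0,0,0,0,1],[0,0,0,0,0,0,1],[0,0,0,0,0,0,1]])

```text
clock: 17.2
eef_pos: [0.5032, -0.0877, 0.1297]
tool_rot: [-0.013, 0.707, 0.013, 0.707]
ft_force: [0.2, -0.5, -0.0]
grip_width: 0.0172
```

play_rows(plan=[[0,-1,0,0,0,0,1],[0,-1,0,0,0,0,1],[0,-1,0,0,0,0,1],[0,-1,0,0,0,0,1],[0,-1,0,0,0,0,1],[0,-1,0,0,0,0,1],[0,-1,0,0,0,0,1],[0,-1,0,0,0,0,1],[0,-1,0,0,0,0,1],[0,-1,0,0,0,0,1],[0,-1,0,0,0,0,1],[0,-0.5,0,0,0,0,1],[0,0,0,0,0,0,1],[0,0,0,0,0,0,1],[0,0,0,0,0,0,1],[0,0,0,0,0,0,1]])

```text
clock: 18.53
eef_pos: [0.5038, -0.0981, 0.1299]
tool_rot: [-0.012, 0.707, 0.014, 0.707]
ft_force: [-0.2, 5.2, 2.2]
grip_width: 0.0173
```

```bash
cat > links.py <<'E'
from fit import *
def links(n):
    p=snap(n);X=cloud(p);g=p['frame'].astype(int);r,gg,b=g[...,0],g[...,1],g[...,2]
    for y in(-.0661,.0178):
        m=(b>r+50)&(b>gg+30)&(abs(X[...,1]-y)<.02)&(abs(X[...,0]-.5)<.025)
        print(n,y,m.sum(),np.percentile(X[m][:,2],[50,80,90,95,100]) if m.any() else '')
if __name__=='__main__':
    o=get_obs();print(o['eef_pos'],o['ft_force'],o['grip_width']); links('side');links('scene')
E
python3 links.py
```

```text
[ 0.5038 -0.0981  0.1299] [-0.2262  5.2022  2.2276] 0.017304326377932545
side -0.0661 77 [0.0965 0.101  0.102  0.1025 0.1037]
side 0.0178 88 [0.0958 0.1014 0.1021 0.1026 0.1044]
scene -0.0661 74 [0.1027 0.1045 0.1051 0.1054 0.1066]
scene 0.0178 75 [0.1017 0.1033 0.1038 0.1041 0.1052]
```

play_rows(plan=[[0,4,0,0,0,0,1],[0,4,0,0,0,0,1],[0,2.5,0,0,0,0,1],[0,0,0,0,0,0,1],[-10,0,0,0,0,0,1],[-20,0,0,0,0,0,1],[-30,0,0,0,0,0,1],[-30,0,0,0,0,0,1],[-18,0,0,0,0,0,1],[0,20,4,0,0,0,1],[0,35,5,0,0,0,1],[0,35,5,0,0,0,1],[0,35,5,0,0,0,1],[0,35,5,0,0,0,1],[0,35,5,0,0,0,1],[0,35,5,0,0,0,1],[0,35,5,0,0,0,1],[0,35,5,0,0,0,1],[0,0,0,0,0,0,1],[0,0,0,0,0,0,1]])

```text
clock: 20.3
eef_pos: [0.5365, 0.2141, 0.2379]
tool_rot: [-0.014, 0.707, 0.013, 0.707]
ft_force: [-0.2, -1.1, -0.9]
grip_width: 0.0172
```

```bash
python3 -c "
from h import *
togo([.5394,.3114,.238],83.4)"
```

```text
TCP [0.5365 0.2141 0.2379] y-axis yaw 92.26 tilt x [ 4.0e-04 -1.2e-03 -1.0e+00] shift mm [-0.2 97.1  6.8]
turn about tool x (rad) 0.1546 then shift [-0.2 97.1  6.8]
```

play_rows(plan=[[0,30,2.5,0,0,0,1],[0,30,2.3,0,0,0,1],[0,25,2,0,0,0,1],[0,12.1,0,0,0,0,1],[0,0,0,0.075,0,0,1],[0,0,0,0.077,0,0,1],[0,0,0,0,0,0,1],[0,0,0,0,0,0,1],[0,0,0,0,0,0,1],[0,0,0,0,0,0,1]])

```text
clock: 21.13
eef_pos: [0.5399, 0.3091, 0.2381]
tool_rot: [0.041, 0.706, -0.041, 0.706]
ft_force: [-0.5, 0.2, -0.5]
grip_width: 0.017
```

Run:
```python
from h import *
togo([.5394,.3114,.111],83.4)
for n in('side','scene','wrist'):
    p=snap(n)
    print([(np.round(r['centre'],4),r['confidence']) for r in pinpoint('fork_tip',p)[:1]])
```

```text
TCP [0.5399 0.3091 0.2381] y-axis yaw 83.36 tilt x [ 3.e-04 -2.e-04 -1.e+00] shift mm [127.1   2.3  -0.8]
turn about tool x (rad) -0.0008 then shift [127.1   2.3  -0.8]
[(array([0.5374, 0.3076, 0.1605]), 0.86)]
[(array([0.5397, 0.3135, 0.1589]), 0.82)]
[(array([0.5379, 0.3094, 0.1562]), 0.64)]
```

play_rows(plan=[[0,2.2,-0.6,0,0,0,1],[10,0,0,0,0,0,1],[15,0,0,0,0,0,1],[20,0,0,0,0,0,1],[20,0,0,0,0,0,1],[20,0,0,0,0,0,1],[15,0,0,0,0,0,1],[10,0,0,0,0,0,1],[7,0,0,0,0,0,1],[5,0,0,0,0,0,1],[2,0,0,0,0,0,1],[2,0,0,0,0,0,1],[1,0,0,0,0,0,1],[1,0,0,0,0,0,1],[0,0,0,0,0,0,1],[0,0,0,0,0,0,1]])

```text
clock: 22.77
eef_pos: [0.5396, 0.3124, 0.1103]
tool_rot: [0.041, 0.706, -0.041, 0.706]
ft_force: [-0.0, 0.1, -1.3]
grip_width: 0.0173
```

play_rows(plan=[[0.8,0,0,0,0,0,1],[0.7,0,0,0,0,0,1],[0,0,0,0,0,0,1],[0,0,0,0,0,0,-0.3],[0,0,0,0,0,0,-1],[0,0,0,0,0,0,-1],[0,0,0,0,0,0,-1],[0,0,0,0,0,0,-1],[0,0,0,0,0,0,-1],[0,0,0,0,0,0,-1],[-10,0,0,0,0,0,-1],[-15,0,0,0,0,0,-1],[-25,0,0,0,0,0,-1],[-35,0,0,0,0,0,-1],[-35,0,0,0,0,0,-1],[-35,0,0,0,0,0,-1],[-20,0,0,0,0,0,-1],[0,0,0,0,0,0,-1]])

```text
clock: 24.27
eef_pos: [0.5414, 0.3134, 0.2909]
tool_rot: [0.043, 0.702, -0.039, 0.71]
ft_force: [0.3, 0.5, -0.0]
grip_width: 0.0853
```

```bash
cat > look.py <<'E'
from fit import *
def org(n):
    p=snap(n); X=cloud(p);g=p['frame'].astype(int);r,gg,b=g[...,0],g[...,1],g[...,2]
    roi=(X[...,0]>.38)&(X[...,0]<.62)&(X[...,1]>.22)&(X[...,1]<.42)
    for k,m in {'or':roi&(r>150)&(b<90)&(gg<150)&(X[...,2]>.145),'ye':roi&(r>150)&(b<110)&(gg>150)&(X[...,2]>.145)}.items():
        c,l,s,_=cv2.connectedComponentsWithStats(m.astype(np.uint8))
        for i in range(1,c):
            if s[i,4]>40: q=X[l==i]; print(n,k,s[i,4],np.median(q,0),cv2.minAreaRect((q[:,:2]*1000).astype(np.float32)))
def tray(n):
    p=snap(n); X=cloud(p);g=p['frame'].astype(int)
    m=(abs(X[...,2]-.022)<.005)&(np.abs(X[...,0]-.512)<.16)&(X[...,1]<-.17)&(X[...,1]>-.43)&(g.min(-1)>90)&(np.ptp(g,axis=-1)<45)
    c,l,s,_=cv2.connectedComponentsWithStats(m.astype(np.uint8)); i=1+np.argmax(s[1:,4])
    print(n,'tray',cv2.minAreaRect((X[l==i][:,:2]*1000).astype(np.float32)))
E
python3 - <<'E'
from look import *
org('wrist');org('scene');tray('scene');tray('side')
togo([.499,.0173,.25],92)
E
```

```text
wrist or 462 [0.5392 0.3122 0.1523] ((539.6325073242188, 312.2873840332031), (17.096303939819336, 18.069093704223633), 82.91043090820312)
wrist ye 573 [0.45   0.3213 0.1525] ((450.0748291015625, 321.3974914550781), (17.051111221313477, 17.341533660888672), 83.87943267822266)
scene ye 59 [0.4512 0.3181 0.152 ] ((449.5340576171875, 318.39349365234375), (16.095138549804688, 18.61246109008789), 88.8917007446289)
scene tray ((512.5950927734375, -292.2503356933594), (112.46617889404297, 163.08404541015625), 88.39728546142578)
side tray ((565.0198364257812, -294.4124450683594), (115.96269989013672, 54.12866973876953), 85.10566711425781)
TCP [0.5388 0.3119 0.2821] y-axis yaw 83.37 tilt x [-0.0019 -0.0011 -1.    ] shift mm [  32.5 -297.2   -5.4]
turn about tool x (rad) -0.1507 then shift [  32.5 -297.2   -5.4]
```

play_rows(plan=[[0,0,0,-0.075,0,0,-1],[0,0,0,-0.0755,0,0,-1],[0,-19,-4,0,0,0,-1],[0,-35,-6,0,0,0,-1],[0,-35,-6,0,0,0,-1],[0,-35,-6,0,0,0,-1],[0,-35,-6,0,0,0,-1],[10,-35,-6,0,0,0,-1],[20,-35,-6,0,0,0,-1],[30,-35,-6,0,0,0,-1],[30,-29,-4,0,0,0,-1],[20,0,0,0,0,0,-1],[10,0,0,0,0,0,-1],[0,0,0,0,0,0,-1],[0,0,0,0,0,0,-1]])

```text
clock: 25.72
eef_pos: [0.4996, 0.0221, 0.1661]
tool_rot: [-0.012, 0.708, 0.013, 0.706]
ft_force: [-0.5, -0.1, 0.3]
grip_width: 0.0854
```

Run:
```python
from look import *
togo([.499,.0175,.073],92)
p=snap('wrist');X=cloud(p);g=p['frame'].astype(int);r,gg,b=g[...,0],g[...,1],g[...,2]
m=(b>r+50)&(b>gg+30)&(X[...,2]>.098)&(X[...,2]<.108)&(X[...,0]<.53)
c,l,s,_=cv2.connectedComponentsWithStats(m.astype(np.uint8))
for i in range(1,c):
    if s[i,4]>40: q=X[l==i]; print(s[i,4],np.median(q,0),cv2.minAreaRect((q[:,:2]*1000).astype(np.float32)))
```

```text
TCP [0.4996 0.0221 0.1661] y-axis yaw 92.04 tilt x [-0.002   0.0002 -1.    ] shift mm [93.1 -4.6 -0.6]
turn about tool x (rad) 0.0006 then shift [93.1 -4.6 -0.6]
955 [ 0.5018 -0.0654  0.1033] ((502.40167236328125, -65.77268981933594), (20.570953369140625, 16.452301025390625), 1.9544214010238647)
811 [0.4991 0.0181 0.1034] ((499.5419006347656, 17.80127716064453), (20.7405948638916, 15.223063468933105), 1.9040881395339966)
```

play_rows(plan=[[10,-4.4,-0.4,0,0,0,-1],[20,0,0,0,0,0,-1],[20,0,0,0,0,0,-1],[20,0,0,0,0,0,-1],[13,0,0,0,0,0,-1],[7,0,0,0,0,0,-1],[3,0,0,0,0,0,-1],[0,0,0,0,0,0,-1],[0,0,0,0,0,0,1],[0,0,0,0,0,0,1],[0,0,0,0,0,0,1],[0,0,0,0,0,0,1],[0,0,0,0,0,0,1],[0,0,0,0,0,0,1],[0,0,0,0,0,0,1],[0,0,0,0,0,0,1],[0,0,0,0,0,0,1],[0,0,0,0,0,0,1]])

```text
clock: 27.27
eef_pos: [0.5, 0.0171, 0.0737]
tool_rot: [-0.012, 0.707, 0.012, 0.707]
ft_force: [-0.2, 1.0, 0.2]
grip_width: 0.0149
```

play_rows(plan=[[-5,0,0,0,0,0,1],[-10,0,0,0,0,0,1],[-15,0,0,0,0,0,1],[-25,0,0,0,0,0,1],[-35,0,0,0,0,0,1],[-35,0,0,0,0,0,1],[0,-20,-2,0,0,0,1],[0,-30,-4,0,0,0,1],[0,-34,-4,0,0,0,1],[0,-34,-4,0,0,0,1],[0,-34,-4,0,0,0,1],[0,-34,-4,0,0,0,1],[0,-34,-4,0,0,0,1],[0,-34,-4,0,0,0,1],[0,-30,-4,0,0,0,1],[0,-24,-2,0,0,0,1],[0,0,0,0,0,0,1],[0,0,0,0,0,0,1]])

```text
clock: 28.77
eef_pos: [0.4738, -0.293, 0.1984]
tool_rot: [-0.011, 0.707, 0.012, 0.707]
ft_force: [-0.4, 0.1, -1.8]
grip_width: 0.0138
```

Run:
```python
from look import *
tray('scene');tray('wrist')
togo([.475,-.292,.034],90)
```

```text
scene tray ((512.4158325195312, -291.84832763671875), (111.2619400024414, 162.743408203125), 88.2559814453125)
wrist tray ((507.9482421875, -291.34161376953125), (110.11552429199219, 150.22291564941406), 88.10482025146484)
TCP [ 0.4742 -0.2913  0.1985] y-axis yaw 92.0 tilt x [-0.0008  0.0009 -1.    ] shift mm [164.5  -0.9   0.9]
turn about tool x (rad) 0.0348 then shift [164.5  -0.9   0.9]
```

play_rows(plan=[[10,0,0,0,0,0,1],[20,0,0,0,0,0,1],[30,0,0,0,0,0,1],[30,0,0,0,0,0,1],[30,0,0,0,0,0,1],[20,0,0,0,0,0,1],[12,0,0,0,0,0,1],[6,0,0,0,0,0,1],[3,0,0,0,0,0,1],[1,0,0,0,0,0,1],[0,0,0,0,0,0,1],[0,0,0,0,0,0,1]])

```text
clock: 29.87
eef_pos: [0.475, -0.2922, 0.0375]
tool_rot: [-0.013, 0.707, 0.012, 0.707]
ft_force: [-0.5, 1.7, 1.9]
grip_width: 0.0138
```

play_rows(plan=[[0.5,0,0,0,0,0,1],[0,0,0,0,0,0,0.5],[0,0,0,0,0,0,0.3],[0,0,0,0,0,0,0.2],[0,0,0,0,0,0,0],[0,0,0,0,0,0,0],[0,0,0,0,0,0,0],[0,0,0,0,0,0,0],[-10,0,0,0,0,0,0],[-15,0,0,0,0,0,0],[-25,0,0,0,0,0,-0.5],[-35,0,0,0,0,0,-1],[-35,0,0,0,0,0,-1],[-30,0,0,0,0,0,-1],[-20,0,0,0,0,0,-1],[0,0,0,0,0,0,-1],[0,0,0,0,0,0,-1]])

```text
clock: 31.28
eef_pos: [0.4754, -0.2925, 0.2084]
tool_rot: [-0.013, 0.706, 0.011, 0.708]
ft_force: [-0.5, -0.7, -0.6]
grip_width: 0.0856
```

Run:
```python
from look import *
p=snap('wrist');X=cloud(p);g=p['frame'].astype(int);r,gg,b=g[...,0],g[...,1],g[...,2]
m=(b>r+50)&(b>gg+30)&(X[...,2]>.005)
c,l,s,_=cv2.connectedComponentsWithStats(m.astype(np.uint8))
for i in range(1,c):
    if s[i,4]>40: q=X[l==i]; print(s[i,4],np.median(q,0),q.min(0),q.max(0))
links=None
togo([.502,-.0657,.16],92)
```

```text
3826 [ 0.5438 -0.518   0.0506] [ 0.475  -0.5321  0.0308] [ 0.6051 -0.5029  0.0578]
442 [ 0.4835 -0.2912  0.0614] [ 0.4739 -0.2991  0.059 ] [ 0.4942 -0.2834  0.0631]
167 [ 0.502  -0.0723  0.0693] [ 0.4924 -0.0754  0.0668] [ 0.5119 -0.0686  0.071 ]
290 [ 0.5025 -0.0742  0.0862] [ 0.4922 -0.076   0.0785] [ 0.5115 -0.0695  0.0935]
TCP [ 0.4745 -0.2919  0.2066] y-axis yaw 91.99 tilt x [ 0.0008 -0.0005 -1.    ] shift mm [ 46.5 225.2  35.3]
turn about tool x (rad) -0.0002 then shift [ 46.5 225.2  35.3]
```

play_rows(plan=[[0,20,3,0,0,0,-1],[0,30,5,0,0,0,-1],[0,35,5,0,0,0,-1],[0,35,6,0,0,0,-1],[0,35,6,0,0,0,-1],[0,30,5,0,0,0,-1],[0,25,3,0,0,0,-1],[0,15,2,0,0,0,-1],[15,0,0,0,0,0,-1],[20,0,0,0,0,0,-1],[10,0,0,0,0,0,-1],[0,0,0,0,0,0,-1],[0,0,0,0,0,0,-1]])

```text
clock: 32.42
eef_pos: [0.5005, -0.0659, 0.1598]
tool_rot: [-0.012, 0.708, 0.012, 0.706]
ft_force: [0.6, 0.2, 0.5]
grip_width: 0.0855
```

Run:
```python
from look import *
togo([.502,-.0657,.073],92)
```

```text
TCP [ 0.5005 -0.0659  0.1598] y-axis yaw 91.97 tilt x [-0.0036  0.0005 -1.    ] shift mm [86.8  0.1  1.8]
turn about tool x (rad) -0.0005 then shift [86.8  0.1  1.8]
```

play_rows(plan=[[10,0,1,0,0,0,-1],[20,0,0.8,0,0,0,-1],[20,0,0,0,0,0,-1],[20,0,0,0,0,0,-1],[10,0,0,0,0,0,-1],[5,0,0,0,0,0,-1],[2,0,0,0,0,0,-1],[0,0,0,0,0,0,-1],[0,0,0,0,0,0,1],[0,0,0,0,0,0,1],[0,0,0,0,0,0,1],[0,0,0,0,0,0,1],[0,0,0,0,0,0,1],[0,0,0,0,0,0,1],[0,0,0,0,0,0,1],[0,0,0,0,0,0,1],[0,0,0,0,0,0,1],[0,0,0,0,0,0,1]])

```text
clock: 33.92
eef_pos: [0.5036, -0.0658, 0.0742]
tool_rot: [-0.012, 0.707, 0.012, 0.707]
ft_force: [0.2, 0.2, 0.8]
grip_width: 0.0152
```

play_rows(plan=[[-5,0,0,0,0,0,1],[-10,0,0,0,0,0,1],[-15,0,0,0,0,0,1],[-25,0,0,0,0,0,1],[-35,0,0,0,0,0,1],[-35,0,0,0,0,0,1],[0,-20,4,0,0,0,1],[0,-30,5,0,0,0,1],[0,-33,6,0,0,0,1],[0,-33,6,0,0,0,1],[0,-33,6,0,0,0,1],[0,-33,5,0,0,0,1],[0,-28,4,0,0,0,1],[0,-17,3,0,0,0,1],[0,0,0,0,0,0,1],[0,0,0,0,0,0,1]])

```text
clock: 35.25
eef_pos: [0.5498, -0.2921, 0.1986]
tool_rot: [-0.011, 0.707, 0.012, 0.707]
ft_force: [-0.1, 0.1, 0.0]
grip_width: 0.0149
```

Run:
```python
from look import *
tray('scene');tray('wrist')
togo([.55,-.292,.034],90)
```

```text
scene tray ((512.5858764648438, -292.3128662109375), (112.0572738647461, 163.2830810546875), 88.2264404296875)
wrist tray ((512.9048461914062, -291.421875), (110.15270233154297, 160.847412109375), 88.144775390625)
TCP [ 0.55   -0.2905  0.199 ] y-axis yaw 92.01 tilt x [-0.0008  0.0008 -1.    ] shift mm [165.   -1.6   0.1]
turn about tool x (rad) 0.0351 then shift [165.   -1.6   0.1]
```

play_rows(plan=[[10,0,0,0,0,0,1],[20,0,0,0,0,0,1],[30,0,0,0,0,0,1],[30,0,0,0,0,0,1],[30,0,0,0,0,0,1],[20,0,0,0,0,0,1],[12,0,0,0,0,0,1],[6,0,0,0,0,0,1],[3,0,0,0,0,0,1],[1,0,0,0,0,0,1],[0,0,0,0,0,0,1],[0,0,0,0,0,0,0.5],[0,0,0,0,0,0,0.3],[0,0,0,0,0,0,0.2],[0,0,0,0,0,0,0],[0,0,0,0,0,0,0],[0,0,0,0,0,0,0],[0,0,0,0,0,0,0],[-10,0,0,0,0,0,0],[-15,0,0,0,0,0,0]])

```text
clock: 37.02
eef_pos: [0.5489, -0.2906, 0.0609]
tool_rot: [-0.012, 0.708, 0.013, 0.706]
ft_force: [-0.2, 1.2, 0.6]
grip_width: 0.0428
```

play_rows(plan=[[-30,0,0,0,0,0,0],[-35,0,0,0,0,0,-1],[-35,0,0,0,0,0,-1],[-35,0,0,0,0,0,-1],[-35,0,0,0,0,0,-1],[-20,0,0,0,0,0,-1],[0,0,0,0,0,0,-1]])

```text
clock: 37.6
eef_pos: [0.5526, -0.2925, 0.2597]
tool_rot: [-0.014, 0.703, 0.01, 0.711]
ft_force: [0.7, 0.1, 0.5]
grip_width: 0.0856
```

```bash
cat >> look.py <<'E'
def blue(n):
    p=snap(n);X=cloud(p);g=p['frame'].astype(int);r,gg,b=g[...,0],g[...,1],g[...,2]
    m=(b>r+50)&(b>gg+30)&(X[...,2]>.005)&(X[...,1]<.1)
    c,l,s,_=cv2.connectedComponentsWithStats(m.astype(np.uint8))
    for i in range(1,c):
        if s[i,4]>15: q=X[l==i]; print(n,'blue',s[i,4],np.median(q,0),q.min(0),q.max(0))
E
python3 - <<'E'
from look import *
blue('wrist');blue('scene');tray('wrist')
togo([.45,.3213,.108],83.4)
E
```

```text
wrist blue 3326 [ 0.544  -0.5215  0.0548] [ 0.465  -0.5709  0.0312] [ 0.6137 -0.503   0.0579]
wrist blue 375 [ 0.4846 -0.2912  0.0616] [ 0.475  -0.2987  0.0588] [ 0.4947 -0.2834  0.0637]
wrist blue 356 [ 0.5497 -0.2912  0.0614] [ 0.5403 -0.2994  0.0555] [ 0.5606 -0.2834  0.0636]
scene blue 719 [ 0.6065 -0.5412  0.0535] [ 0.4665 -0.6999  0.0362] [ 0.6403 -0.5033  0.0597]
scene blue 87 [ 0.4895 -0.2909  0.0586] [ 0.4402 -0.3249  0.0051] [ 0.4953 -0.2833  0.0648]
scene blue 87 [ 0.5551 -0.2908  0.0591] [ 0.5398 -0.3001  0.0282] [ 0.5611 -0.2825  0.0663]
wrist tray ((513.149169921875, -291.46002197265625), (110.12918853759766, 159.93629455566406), 88.0047836303711)
TCP [ 0.5501 -0.2912  0.252 ] y-axis yaw 91.99 tilt x [-0.0002  0.0001 -1.    ] shift mm [144.1 615.6 -78.7]
turn about tool x (rad) 0.1499 then shift [144.1 615.6 -78.7]
```

Both links stand in the steel tray. Next, the stylus.

play_rows(plan=[[0,20,-2.7,0,0,0,-1],[0,35,-4.5,0,0,0,-1],[0,35,-4.5,0,0,0,-1],[0,35,-4.5,0,0,0,-1],[0,35,-4.5,0,0,0,-1],[0,35,-4.5,0,0,0,-1],[0,35,-4.5,0,0,0,-1],[0,35,-4.5,0,0,0,-1],[0,35,-4.5,0,0,0,-1],[0,35,-4.5,0,0,0,-1],[0,35,-4.5,0,0,0,-1],[0,35,-4.5,0,0,0,-1],[0,35,-4.5,0,0,0,-1],[0,35,-4.5,0,0,0,-1],[0,35,-4.5,0,0,0,-1],[0,35,-4.5,0,0,0,-1],[0,35,-4.5,0,0,0,-1],[0,35,-4.5,0,0,0,-1],[0,0,0,0.075,0,0,-1],[0,0,0,0.075,0,0,-1]])

```text
clock: 39.42
eef_pos: [0.4479, 0.3222, 0.2493]
tool_rot: [0.039, 0.707, -0.042, 0.705]
ft_force: [-0.3, 0.2, 0.2]
grip_width: 0.0853
```

play_rows(plan=[[0,0,0,0,0,0,-1],[0,0,0,0,0,0,-1]])

```text
clock: 39.58
eef_pos: [0.449, 0.3201, 0.2503]
tool_rot: [0.039, 0.707, -0.041, 0.705]
ft_force: [0.1, -0.3, -0.7]
grip_width: 0.0855
```

Run:
```python
from look import *
org('wrist')
togo([.45,.3213,.108],83.4)
```

```text
wrist or 42 [0.4417 0.3153 0.1513] ((444.3390197753906, 317.8286437988281), (9.740260124206543, 21.557231903076172), 35.27631759643555)
wrist or 422 [0.5376 0.3126 0.1521] ((538.1946411132812, 312.25128173828125), (16.807830810546875, 16.636123657226562), 81.50933074951172)
wrist ye 560 [0.4496 0.3211 0.1524] ((450.11907958984375, 321.15386962890625), (16.250221252441406, 17.414371490478516), 83.94358825683594)
TCP [0.4493 0.32   0.2508] y-axis yaw 83.48 tilt x [-0.0023 -0.0016 -1.    ] shift mm [142.8   1.7   0.9]
turn about tool x (rad) 0.0014 then shift [142.8   1.7   0.9]
```

play_rows(plan=[[15,1,0.8,0,0,0,-1],[20,0.5,0,0,0,0,-1],[30,0,0,0,0,0,-1],[30,0,0,0,0,0,-1],[20,0,0,0,0,0,-1],[15,0,0,0,0,0,-1],[8,0,0,0,0,0,-1],[5,0,0,0,0,0,-1],[0,0,0,0,0,0,-1],[0,0,0,0,0,0,-1],[0,0,0,0,0,0,1],[0,0,0,0,0,0,1],[0,0,0,0,0,0,1],[0,0,0,0,0,0,1],[0,0,0,0,0,0,1],[0,0,0,0,0,0,1],[0,0,0,0,0,0,1],[0,0,0,0,0,0,1],[0,0,0,0,0,0,1],[0,0,0,0,0,0,1]])

```text
clock: 41.3
eef_pos: [0.4511, 0.3222, 0.1095]
tool_rot: [0.041, 0.706, -0.041, 0.706]
ft_force: [-0.6, -0.5, 3.3]
grip_width: 0.0172
```

play_rows(plan=[[-6,0,0,0,0,0,1],[-12,0,0,0,0,0,1],[-16,0,0,0,0,0,1],[-20,0,0,0,0,0,1],[-20,0,0,0,0,0,1],[-20,0,0,0,0,0,1],[-20,0,0,0,0,0,1],[-10,0,0,0,0,0,1],[-6,0,0,0,0,0,1],[0,0,0,0,0,0,1],[0,0,0,-0.075,0,0,1],[0,0,0,-0.075,0,0,1],[0,0,0,0,0,0,1],[0,0,0,0,0,0,1],[0,0,0,0,0,0,1]])

```text
clock: 42.55
eef_pos: [0.4504, 0.3217, 0.2381]
tool_rot: [-0.012, 0.708, 0.011, 0.706]
ft_force: [0.2, -0.3, -0.8]
grip_width: 0.0177
```

Run:
```python
from look import *
print(get_obs()['grip_width'])
c,s=np.cos(np.radians(2)),np.sin(np.radians(2));Rb=np.array([[c,-s],[s,c]])
for n,q in {'start':(55,-80),'corner':(55,90),'end':(5,90)}.items(): print(n,np.array([544.9,-6.6])+Rb@np.array(q))
togo([.6027,-.0846,.2],92)
for n in('side','scene','wrist'):
    p=snap(n); print(n,[(np.round(r['centre'],4),r['confidence']) for r in pinpoint('stylus_tip',p)[:1]])
```

```text
0.017737701955396135
start [602.6585 -84.6318]
corner [596.7255  85.2646]
end [546.756   83.5197]
TCP [0.4504 0.3217 0.2381] y-axis yaw 91.9 tilt x [-0.0015 -0.0011 -1.    ] shift mm [  38.3 -411.1  138.8]
turn about tool x (rad) -0.0017 then shift [  38.3 -411.1  138.8]
side [(array([0.4517, 0.3203, 0.1563]), 0.73)]
scene [(array([0.4482, 0.317 , 0.1554]), 0.83)]
wrist []
```

play_rows(plan=[[0,-18,6,0,0,0,1],[0,-34,12,0,0,0,1],[0,-34,12,0,0,0,1],[0,-34,12,0,0,0,1],[0,-34,12,0,0,0,1],[0,-34,12,0,0,0,1],[0,-34,12,0,0,0,1],[0,-34,12,0,0,0,1],[0,-34,12,0,0,0,1],[0,-34,12,0,0,0,1],[0,-34,9,0,0,0,1],[0,-34,2,0,0,0,1],[0,-19,1,0,0,0,1],[0,0,0,0,0,0,1],[0,0,0,0,0,0,1],[0,0,0,0,0,0,1]])

```text
clock: 44.18
eef_pos: [0.5909, -0.0839, 0.239]
tool_rot: [-0.012, 0.707, 0.012, 0.707]
ft_force: [0.3, 0.4, -0.8]
grip_width: 0.0173
```

Run:
```python
from look import *
togo([.6027,-.0846,.15],92)
c,s=np.cos(np.radians(2)),np.sin(np.radians(2));Rb=np.array([[c,-s],[s,c]])
for n in('scene','wrist','side'):
    p=snap(n,'s_'+n); P=plane(p,.046)*1000; B=(P-[544.9,-6.6])@Rb
    g=p['frame'].astype(int); X=cloud(p)
    d=(g.max(-1)<110)&(abs(X[...,2]-.044)<.006)
    m=d&(abs(B[...,0]-55)<10)&(B[...,1]>-76)&(B[...,1]<80)
    if m.sum()>20: print(n,'leg1',m.sum(),'x=%.2f + %.4f*y'%tuple(np.polyfit(B[m][:,1],B[m][:,0],1)[::-1]),'x at -60..',[round(float(np.mean(B[m&(abs(B[...,1]-y)<12)][:,0])),2) for y in(-60,-20,20,60)], 'xrange',np.percentile(B[m][:,0],[5,95]))
    m=d&(abs(B[...,1]-90)<10)&(B[...,0]>10)&(B[...,0]<48)
    if m.sum()>10: print(n,'leg2',m.sum(),'y mean',B[m][:,1].mean(),np.percentile(B[m][:,1],[5,95]))
    m=d&(abs(B[...,0]-55)<12)&(B[...,1]>-100)&(B[...,1]<105)
    if m.sum()>10: print('y ext',np.percentile(B[m][:,1],[1,99]))
    print([(np.round(r['centre'],4),r['confidence']) for r in pinpoint('stylus_tip',p)[:1]])
```

```text
TCP [ 0.5909 -0.0839  0.239 ] y-axis yaw 91.99 tilt x [-0.0003  0.0006 -1.    ] shift mm [89.  -1.2 11.8]
turn about tool x (rad) -0.0002 then shift [89.  -1.2 11.8]
scene leg1 95 x=54.76 + 0.0004*y x at -60.. [54.89, 54.74, 54.69, 54.81] xrange [53.2035 56.2866]
scene leg2 30 y mean 88.56037209594139 [86.1844 90.6871]
y ext [-78.7932  90.2897]
[(array([ 0.5886, -0.086 ,  0.1558]), 0.82)]
wrist leg1 1148 x=55.62 + 0.0005*y x at -60.. [55.58, 55.66, 55.66, 55.63] xrange [52.6929 58.6416]
wrist leg2 279 y mean 90.07054512380108 [87.2165 92.9108]
y ext [-83.3026  92.4059]
[]
side leg1 33 x=53.91 + -0.0022*y x at -60.. [54.18, 54.08, 54.56, 53.52] xrange [52.6169 54.9842]
y ext [-72.325  89.528]
[(array([ 0.5915, -0.0819,  0.1595]), 0.71)]
```

play_rows(plan=[[10,-0.6,6,0,0,0,1],[20,-0.4,5.5,0,0,0,1],[25,0,0.5,0,0,0,1],[25,0,0,0,0,0,1],[15,0,0,0,0,0,1],[8,0,0,0,0,0,1],[0,0,0,0,0,0,1],[0,0,0,0,0,0,1],[0,0,0,0,0,0,1]])

```text
clock: 45.23
eef_pos: [0.6041, -0.085, 0.1374]
tool_rot: [-0.012, 0.706, 0.012, 0.708]
ft_force: [0.1, 0.3, -0.5]
grip_width: 0.0175
```

Run:
```python
from look import *
togo([.6027,-.0846,.1225],92)
o=get_obs();ims=[]
for n in('side','scene'):
    p=snap(n); t=o['eef_pos']+[0,0,-.0795]; u,v=px(p,t).astype(int); print(n,px(p,t),px(p,[.6027,-.0846,.046]))
    print([(np.round(r['centre'],4),r['confidence']) for r in pinpoint('stylus_tip',p)[:1]])
    ims.append(cv2.resize(p['frame'][v-25:v+25,u-25:u+25],(400,400),interpolation=cv2.INTER_CUBIC))
cv2.imwrite('pics/s1.png',cv2.cvtColor(np.hstack(ims),cv2.COLOR_RGB2BGR))
```

```text
TCP [ 0.6041 -0.085   0.1374] y-axis yaw 92.0 tilt x [ 0.0025 -0.0003 -1.    ] shift mm [14.9  0.5 -1.4]
turn about tool x (rad) -0.0001 then shift [14.9  0.5 -1.4]
side [238.7853 209.0242] [239.4459 212.6919]
[(array([ 0.607 , -0.0803,  0.0578]), 0.79)]
scene [255.0783 266.1139] [255.642  267.9121]
[(array([ 0.6039, -0.0862,  0.0565]), 0.71)]
```

View pics/s1.png

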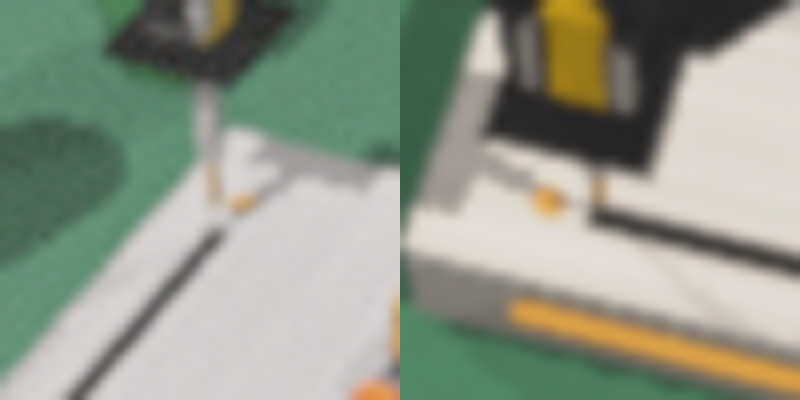

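play_rows(plan=[[3,0.9,-1.3,0,0,0,1],[3,0,0,0,0,0,1],[2,0,0,0,0,0,1],[1.5,0,0,0,0,0,1],[1,0,0,0,0,0,1],[1,0,0,0,0,0,1],[0.5,0,0,0,0,0,1],[0,0,0,0,0,0,1],[0,0,0,0,0,0,1]])

```text
clock: 46.18
eef_pos: [0.6017, -0.0841, 0.1241]
tool_rot: [-0.012, 0.707, 0.012, 0.707]
ft_force: [0.7, 1.5, -0.4]
grip_width: 0.0173
```

Run:
```python
from look import *
o=get_obs();print(o['ft_force'],o['ft_torque'])
togo([.6026,-.0838,.1222],92)
```

```text
[ 0.6612  1.5489 -0.3543] [ 0.0047  0.0408 -0.0134]
TCP [ 0.6017 -0.0841  0.1241] y-axis yaw 91.99 tilt x [ 0. -0. -1.] shift mm [1.9 0.3 0.9]
turn about tool x (rad) -0.0002 then shift [1.9 0.3 0.9]
```

play_rows(plan=[[0.7,0,0.6,0,0,0,1],[0.7,0,0,0,0,0,1],[0.7,0,0,0,0,0,1],[0.3,0,0,0,0,0,1],[0,0,0,0,0,0,1],[0,0,0,0,0,0,1],[0,0,0,0,0,0,1]])

```text
clock: 46.77
eef_pos: [0.6023, -0.0841, 0.1217]
tool_rot: [-0.012, 0.707, 0.012, 0.707]
ft_force: [0.4, 0.4, 0.1]
grip_width: 0.0176
```

Run:
```python
from look import *
o=get_obs();print(o['ft_force'],o['ft_torque'])
togo([.6026,-.0838,.1222],92)
```

```text
[0.3996 0.4049 0.0873] [ 0.0393  0.0564 -0.0131]
TCP [ 0.6023 -0.0841  0.1217] y-axis yaw 91.99 tilt x [ 0.     -0.0001 -1.    ] shift mm [-0.5  0.3  0.3]
turn about tool x (rad) -0.0002 then shift [-0.5  0.3  0.3]
```

play_rows(plan=[[0,1.0,0,0,0,0,1],[0,1.5,0,0,0,0,1],[0,1.67,0,0,0,0,1],[0,1.67,0,0,0,0,1],[0,1.67,0,0,0,0,1],[0,1.67,0,0,0,0,1],[0,1.67,0,0,0,0,1],[0,1.67,0,0,0,0,1],[0,1.67,0,0,0,0,1],[0,1.67,0,0,0,0,1],[0,1.67,0,0,0,0,1],[0,1.67,0,0,0,0,1],[0,1.67,0,0,0,0,1],[0,1.67,0,0,0,0,1],[0,1.67,0,0,0,0,1],[0,1.67,0,0,0,0,1],[0,1.67,0,0,0,0,1],[0,1.67,0,0,0,0,1],[0,1.67,0,0,0,0,1],[0,1.67,0,0,0,0,1]])

```text
clock: 48.43
eef_pos: [0.6011, -0.0514, 0.1217]
tool_rot: [-0.012, 0.707, 0.012, 0.707]
ft_force: [0.8, 0.1, -0.5]
grip_width: 0.0174
```

```bash
cat > seam.py <<'E'
from look import *
o=get_obs();c,s=np.cos(np.radians(2)),np.sin(np.radians(2));Rb=np.array([[c,-s],[s,c]])
print('TCP in box',(o['eef_pos'][:2]*1000-[544.9,-6.6])@Rb,'tip z',o['eef_pos'][2]-.0795,o['ft_force'],o['ft_torque'],'tilt',R().as_matrix()[:,0].round(4))
E
python3 seam.py
```

```text
TCP in box [ 54.6419 -46.7729] tip z 0.042215335869487086 [ 0.7508  0.1085 -0.5176] [-0.0049 -0.0155 -0.0274] tilt [ 0.  0. -1.]
```

Free in the groove, no side force. Continuing.

play_rows(plan=[[0,1.67,0,0,0,0,1],[0,1.67,0,0,0,0,1],[0,1.67,0,0,0,0,1],[0,1.67,0,0,0,0,1],[0,1.67,0,0,0,0,1],[0,1.67,0,0,0,0,1],[0,1.67,0,0,0,0,1],[0,1.67,0,0,0,0,1],[0,1.67,0,0,0,0,1],[0,1.67,0,0,0,0,1],[0,1.67,0,0,0,0,1],[0,1.67,0,0,0,0,1],[0,1.67,0,0,0,0,1],[0,1.67,0,0,0,0,1],[0,1.67,0,0,0,0,1],[0,1.67,0,0,0,0,1],[0,1.67,0,0,0,0,1],[0,1.67,0,0,0,0,1],[0,1.67,0,0,0,0,1],[0,1.67,0,0,0,0,1]])

```text
clock: 50.1
eef_pos: [0.6, -0.018, 0.1217]
tool_rot: [-0.012, 0.707, 0.012, 0.707]
ft_force: [0.2, 0.6, -1.0]
grip_width: 0.0174
```

play_rows(plan=[[0,1.67,0,0,0,0,1],[0,1.67,0,0,0,0,1],[0,1.67,0,0,0,0,1],[0,1.67,0,0,0,0,1],[0,1.67,0,0,0,0,1],[0,1.67,0,0,0,0,1],[0,1.67,0,0,0,0,1],[0,1.67,0,0,0,0,1],[0,1.67,0,0,0,0,1],[0,1.67,0,0,0,0,1],[0,1.67,0,0,0,0,1],[0,1.67,0,0,0,0,1],[0,1.67,0,0,0,0,1],[0,1.67,0,0,0,0,1],[0,1.67,0,0,0,0,1],[0,1.67,0,0,0,0,1],[0,1.67,0,0,0,0,1],[0,1.67,0,0,0,0,1],[0,1.67,0,0,0,0,1],[0,1.67,0,0,0,0,1]])

```text
clock: 51.77
eef_pos: [0.5988, 0.0154, 0.1217]
tool_rot: [-0.012, 0.707, 0.012, 0.707]
ft_force: [0.1, -0.9, -0.9]
grip_width: 0.0177
```

```bash
python3 seam.py
```

```text
TCP in box [54.6601 20.0701] tip z 0.04215509128871729 [ 0.1128 -0.9051 -0.8963] [0.046  0.0351 0.0257] tilt [-0. -0. -1.]
```

play_rows(plan=[[0,1.67,0,0,0,0,1],[0,1.67,0,0,0,0,1],[0,1.67,0,0,0,0,1],[0,1.67,0,0,0,0,1],[0,1.67,0,0,0,0,1],[0,1.67,0,0,0,0,1],[0,1.67,0,0,0,0,1],[0,1.67,0,0,0,0,1],[0,1.67,0,0,0,0,1],[0,1.67,0,0,0,0,1],[0,1.67,0,0,0,0,1],[0,1.67,0,0,0,0,1],[0,1.67,0,0,0,0,1],[0,1.67,0,0,0,0,1],[0,1.67,0,0,0,0,1],[0,1.67,0,0,0,0,1],[0,1.67,0,0,0,0,1],[0,1.67,0,0,0,0,1],[0,1.67,0,0,0,0,1],[0,1.67,0,0,0,0,1]])

```text
clock: 53.43
eef_pos: [0.5977, 0.0487, 0.1217]
tool_rot: [-0.012, 0.707, 0.012, 0.707]
ft_force: [0.1, 0.6, -0.2]
grip_width: 0.0173
```

play_rows(plan=[[0,1.67,0,0,0,0,1],[0,1.67,0,0,0,0,1],[0,1.67,0,0,0,0,1],[0,1.67,0,0,0,0,1],[0,1.67,0,0,0,0,1],[0,1.67,0,0,0,0,1],[0,1.67,0,0,0,0,1],[0,1.67,0,0,0,0,1],[0,1.67,0,0,0,0,1],[0,1.67,0,0,0,0,1],[0,1.67,0,0,0,0,1],[0,1.67,0,0,0,0,1],[0,1.67,0,0,0,0,1],[0,1.67,0,0,0,0,1],[0,1.67,0,0,0,0,1],[0,1.67,0,0,0,0,1],[0,1.67,0,0,0,0,1],[0,1.67,0,0,0,0,1]])

```text
clock: 54.93
eef_pos: [0.5966, 0.0788, 0.1217]
tool_rot: [-0.012, 0.707, 0.012, 0.707]
ft_force: [-0.4, -0.2, -0.9]
grip_width: 0.0173
```

```bash
python3 seam.py; python3 -c "
from look import *
tray('scene');blue('scene')"
```

```text
TCP in box [54.6944 83.495 ] tip z 0.04221740892312578 [-0.3668 -0.157  -0.9163] [ 0.0118  0.0154 -0.0023] tilt [ 0.  0. -1.]
scene tray ((513.5673828125, -292.1601257324219), (111.16624450683594, 161.662841796875), 88.32439422607422)
scene blue 736 [ 0.604  -0.535   0.0534] [ 0.4675 -0.7004  0.0359] [ 0.6402 -0.5039  0.0619]
scene blue 65 [ 0.4903 -0.2906  0.0597] [ 0.4737 -0.2999  0.0401] [ 0.495  -0.2834  0.0649]
scene blue 69 [ 0.5571 -0.2911  0.0601] [ 0.5399 -0.2997  0.0377] [ 0.5613 -0.2831  0.0642]
```

play_rows(plan=[[0,1.6,0,0,0,0,1],[0,1.6,0,0,0,0,1],[0,1.6,0,0,0,0,1],[0,1.4,0,0,0,0,1],[0,0,0,0,0,0,1],[0,0,-1.2,0,0,0,1],[0,0,-1.67,0,0,0,1],[0,0,-1.67,0,0,0,1],[0,0,-1.67,0,0,0,1],[0,0,-1.67,0,0,0,1],[0,0,-1.67,0,0,0,1],[0,0,-1.67,0,0,0,1],[0,0,-1.67,0,0,0,1],[0,0,-1.67,0,0,0,1],[0,0,-1.67,0,0,0,1]])

```text
clock: 56.28
eef_pos: [0.5801, 0.0842, 0.1217]
tool_rot: [-0.012, 0.707, 0.012, 0.707]
ft_force: [-0.7, -0.2, -0.9]
grip_width: 0.0174
```

```bash
python3 seam.py
```

```text
TCP in box [38.3032 89.5339] tip z 0.04222785426231966 [-0.7025 -0.1898 -0.8623] [ 0.0232  0.0146 -0.0168] tilt [ 0.0001  0.     -1.    ]
```

play_rows(plan=[[0,0,-1.67,0,0,0,1],[0,0,-1.67,0,0,0,1],[0,0,-1.67,0,0,0,1],[0,0,-1.67,0,0,0,1],[0,0,-1.67,0,0,0,1],[0,0,-1.67,0,0,0,1],[0,0,-1.67,0,0,0,1],[0,0,-1.67,0,0,0,1],[0,0,-1.67,0,0,0,1],[0,0,-1.67,0,0,0,1],[0,0,-1.67,0,0,0,1],[0,0,-1.67,0,0,0,1],[0,0,-1.67,0,0,0,1],[0,0,-1.67,0,0,0,1],[0,0,-1.67,0,0,0,1],[0,0,-1.67,0,0,0,1],[0,0,-1.67,0,0,0,1],[0,0,-1.67,0,0,0,1],[0,0,-1.5,0,0,0,1],[0,0,-0.7,0,0,0,1]])

```text
clock: 57.95
eef_pos: [0.5477, 0.0831, 0.1217]
tool_rot: [-0.012, 0.707, 0.012, 0.707]
ft_force: [-0.8, 0.7, -0.7]
grip_width: 0.0174
```

play_rows(plan=[[0,0,-0.6,0,0,0,1],[0,0,0,0,0,0,1],[0,0,0,0,0,0,1],[0,0,0,0,0,0,1]])

```text
clock: 58.28
eef_pos: [0.5475, 0.0831, 0.1217]
tool_rot: [-0.012, 0.707, 0.012, 0.707]
ft_force: [-0.0, 0.1, -0.4]
grip_width: 0.0172
```

```bash
python3 seam.py
python3 - <<'E'
from look import *
o=get_obs();ims=[]
for n in('side','scene'):
    p=snap(n); t=o['eef_pos']+[0,0,-.0795]; u,v=px(p,t).astype(int)
    ims.append(cv2.resize(p['frame'][v-25:v+25,u-25:u+25],(400,400),interpolation=cv2.INTER_CUBIC))
cv2.imwrite('pics/s2.png',cv2.cvtColor(np.hstack(ims),cv2.COLOR_RGB2BGR))
E
```

```text
TCP in box [ 5.716  89.5423] tip z 0.04223046024834902 [-0.0012  0.1302 -0.3736] [0.0411 0.0136 0.0545] tilt [ 0.0002  0.     -1.    ]
```

View pics/s2.png

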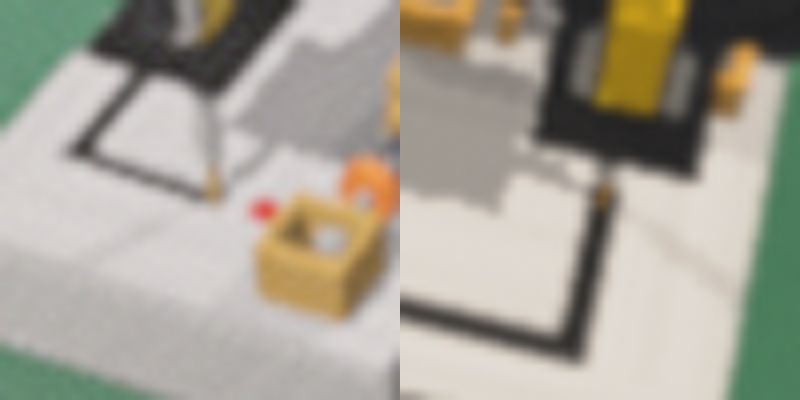

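play_rows(plan=[[0,0,-0.7,0,0,0,1],[0,0,0,0,0,0,1],[-4,0,0,0,0,0,1],[-10,0,0,0,0,0,1],[-20,0,0,0,0,0,1],[-30,0,0,0,0,0,1],[-32,0,0,0,0,0,1],[-20,0,0,0,0,0,1],[0,18,-7,0,0,0,1],[0,32,-11.5,0,0,0,1],[0,32,-11.5,0,0,0,1],[0,32,-11.5,0,0,0,1],[0,32,-11.5,0,0,0,1],[0,32,-11.5,0,0,0,1],[0,32,-11.5,0,0,0,1],[0,32,-11.2,0,0,0,1],[0,0,0,0.075,0,0,1],[0,0,0,0.075,0,0,1],[0,0,0,0,0,0,1],[0,0,0,0,0,0,1]])

```text
clock: 60.05
eef_pos: [0.4511, 0.3221, 0.2385]
tool_rot: [0.04, 0.706, -0.04, 0.706]
ft_force: [0.3, 0.3, -1.0]
grip_width: 0.0173
```

Run:
```python
from look import *
togo([.4506,.3220,.111],83.4)
for n in('side','scene','wrist'):
    p=snap(n)
    print([(np.round(r['centre'],4),r['confidence']) for r in pinpoint('stylus_tip',p)[:1]])
```

```text
TCP [0.4511 0.3221 0.2385] y-axis yaw 83.52 tilt x [ 0.0008  0.0005 -1.    ] shift mm [127.5  -0.3  -0.6]
turn about tool x (rad) 0.0021 then shift [127.5  -0.3  -0.6]
[(array([0.4517, 0.3247, 0.1573]), 0.96)]
[(array([0.4484, 0.3225, 0.1583]), 0.86)]
[]
```

play_rows(plan=[[10,0,-0.4,0,0,0,1],[15,0,0,0,0,0,1],[20,0,0,0,0,0,1],[20,0,0,0,0,0,1],[20,0,0,0,0,0,1],[15,0,0,0,0,0,1],[10,0,0,0,0,0,1],[7,0,0,0,0,0,1],[5,0,0,0,0,0,1],[2,0,0,0,0,0,1],[2,0,0,0,0,0,1],[1,0,0,0,0,0,1],[1,0,0,0,0,0,1],[0.7,0,0,0,0,0,1],[0,0,0,0,0,0,1],[0,0,0,0,0,0,1]])

```text
clock: 61.68
eef_pos: [0.4511, 0.3222, 0.1095]
tool_rot: [0.041, 0.706, -0.04, 0.706]
ft_force: [-0.7, 0.2, 0.9]
grip_width: 0.0176
```

Back at the height where it was grasped, and the force has changed sign, so it has made contact. Releasing.

play_rows(plan=[[0,0,0,0,0,0,-0.3],[0,0,0,0,0,0,-1],[0,0,0,0,0,0,-1],[0,0,0,0,0,0,-1],[0,0,0,0,0,0,-1],[0,0,0,0,0,0,-1],[0,0,0,0,0,0,-1],[-10,0,0,0,0,0,-1],[-15,0,0,0,0,0,-1],[-25,0,0,0,0,0,-1],[-35,0,0,0,0,0,-1],[-35,0,0,0,0,0,-1],[-35,0,0,0,0,0,-1],[-30,0,-10,0,0,0,-1],[0,-20,-10,0,0,0,-1],[0,-20,-10,0,0,0,-1],[0,-20,-10,0,0,0,-1],[0,0,0,0,0,0,-1],[0,0,0,0,0,0,-1]])

```text
clock: 63.27
eef_pos: [0.4038, 0.2664, 0.2954]
tool_rot: [0.041, 0.705, -0.041, 0.706]
ft_force: [0.0, 0.6, 0.3]
grip_width: 0.0852
```

Run:
```python
from look import *
org('wrist');org('scene');tray('scene');blue('scene')
p=snap('scene','end')
a=cv2.imread('pics/scene0.png');b=cv2.imread('pics/end.png');cv2.imwrite('pics/both.png',np.hstack([a,b])[:, :,:][:, :1120][::1])
cv2.imwrite('pics/both.png',cv2.resize(np.vstack([a[90:400,80:480],b[90:400,80:480]]),(774,600)))
p2=snap('scene')
for t in['comb','flashlight','vase','tumbler','jar','soapbox']: print(t,[(np.round(r['centre'],4),r['confidence']) for r in pinpoint(t,p2)[:1]])
```

```text
wrist or 310 [0.5379 0.3118 0.152 ] ((538.7989501953125, 312.1364440917969), (17.277158737182617, 17.794132232666016), 81.8879165649414)
wrist ye 362 [0.4493 0.3223 0.1522] ((449.9130554199219, 322.6118469238281), (17.684730529785156, 16.516197204589844), 83.15882873535156)
scene ye 57 [0.4508 0.3201 0.1515] ((450.25579833984375, 319.7023620605469), (15.627250671386719, 20.349714279174805), 79.44978332519531)
scene tray ((512.0377197265625, -292.12115478515625), (112.31764221191406, 163.86952209472656), 88.20687103271484)
scene blue 782 [ 0.604  -0.5353  0.0534] [ 0.4661 -0.7013  0.0347] [ 0.6407 -0.504   0.0604]
scene blue 84 [ 0.489  -0.2905  0.0585] [ 0.4574 -0.3234  0.0083] [ 0.4957 -0.2827  0.0649]
scene blue 86 [ 0.5547 -0.2897  0.0589] [ 0.54   -0.3001  0.027 ] [ 0.5621 -0.2832  0.0644]
comb [(array([0.3791, 0.0805, 0.001 ]), 0.92)]
flashlight [(array([0.7383, 0.1133, 0.0002]), 0.6)]
vase [(array([ 0.7068, -0.2316,  0.0014]), 0.63)]
tumbler [(array([ 0.7286, -0.0661,  0.0007]), 0.58)]
jar [(array([0.7112, 0.2316, 0.0016]), 0.6)]
soapbox [(array([ 0.3443, -0.2325,  0.0001]), 0.96)]
```

View pics/both.png

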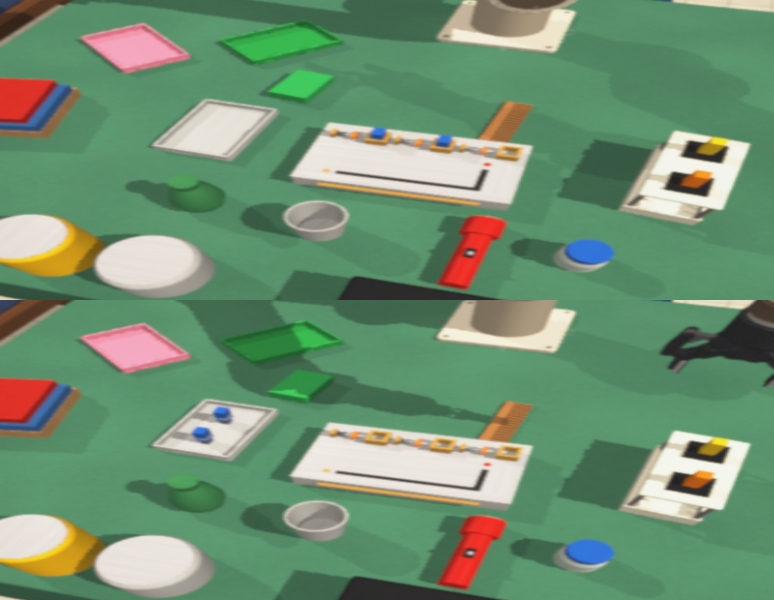

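The before/after view shows both links in the steel tray, the tools back in place, and everything else where it was. Handing in.

```bash
python3 -c "
from workcell import *
print(job_done())"
```

```text
the job is handed in; nothing more can be done
None
```

The job is done and handed in at about 63 s of the 210 s allowed. No verdict came back.

- **Links:** lug 3 was empty from the start. I pushed bars 2 and 1 back with the fork (about 6 N measured on bar 2, 5 N on bar 1). Both links rose to 103 mm, and I then put them in the steel tray, where they stand upright.
- **Seam:** the stylus went from the brass rivet round the corner to the red rivet at about 2 cm/s. By calculation, the tip was about 4 mm deep in the 5 mm groove throughout. The fingers were within about 0.5 mm of the seam line, with no noticeable side force. Tip position was less certain than that: camera readings of it scattered by up to about 5 mm. A close picture at the end showed it in the groove.
- **Last checks:** both tools hang upright at the same handle height as before, within about 2 mm of where they started. The before/after pictures show no other thing moved, and the tray never shifted.

One small disagreement: link 2 stood about 9 mm further along in the tray than where I released it, but it is well inside.

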